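Unlock the marker turntable and sort its markers

TASK

Draw the lock pin up out of its bore and hang it upright in the side notch of the parking bracket, and only after that swing the keeper frame well aside, clear of the markers. With it open, sort every marker from the turntable: whole arrows into the rectangular tray, bead discs into the round dish, and broken arrows (one barb missing) into the slatted reject crate. Last, swing the keeper fully shut again over the empty turntable, with the pin left parked, and leave the lead pig and caliper where they are.

Things in the scene. Friction and masses are not known exactly. Their poses are not given: they have to be found in the camera images.
- turntable: fixed round brushed-aluminium plate, 296 mm across, its top 5 mm above the shelf, on which the markers lie, in two columns of three. Origin: centre of its underside, on the shelf. A pivot post for the keeper stands at its y = +168 mm, the pin post (44 x 36 mm, 44 mm tall) at y = -168 mm. It does not turn
- keeper (a joint): angle of the steel keeper frame on its upright pivot, rad: 0 = shut over the markers, locked by the pin; grows as its free end swings to the turntable's +x side, then +y; stop at 2.3, friction 0.12 N m, stays where left. Spine 336 mm from pivot to pin eye, three cross bars 150 x 14 mm at 83, 168, 253 mm from the pivot, 45 to 55 mm above the shelf. Clear of the markers from about 1.9
- keeper_hinge (a point): point on the keeper's pivot axis, at the top of the frame, 55 mm above the shelf
- keeper_handle (a point): top centre of the keeper's handle: a round black upright knob 18 mm across that stands 42 mm up from the spine, 90 mm from the pivot; turns with the keeper
- bore (a point): centre of the bore's mouth, at the top of the keeper's eye, 55 mm above the shelf; the bore (15 mm wide) goes straight down through eye and pin post
- pin: lock pin, 90 mm long, 100 g: a steel shank 12 mm thick and 48 mm long, a flange 34 mm across and 6 mm thick above it, and a black round grip 24 mm across and 36 mm tall on top. Origin: the shank's lower end; z along the pin, towards the grip. At the start it stands in the bore with the flange on the keeper's eye
- pin_flange (a point): centre of the underside of the pin's flange, 48 mm above the pin's lower end
- bracket: fixed dark steel parking bracket by the pin post. Origin: on the shelf below the notch's seat. Plate 50 mm wide, 8 mm thick, top 65 mm up, with a notch 18 mm wide, open to the bracket's +x, from 9 mm behind the seat to the open edge 28 mm in front. A lip 3 mm high on the outer 7 mm of both cheeks stops the flange sliding out. Column at x = -28 to -42 mm; foot 8 mm thick
- notch (a point): the notch's seat: the point on the plate's top face, 65 mm above the shelf, where the underside of the pin's flange belongs; the shank hangs through the notch below it
- tray: fixed white rectangular open tray, 130 (x) x 170 (y) x 40 mm high, walls 4 mm, floor about 4 mm thick, for whole arrows. Origin: centre of its underside
- dish: fixed round open steel dish, 160 mm across and 36 mm high, wall 5 mm, floor 5 mm thick, for the bead discs. Origin: centre of its underside
- crate: fixed slatted dark reject crate, 140 x 140 x 60 mm high, walls 5 mm, floor about 5 mm thick, for broken arrows. Origin: centre of its underside
- arrow1: red acrylic arrow marker (bare arrow outline, 14 mm thick), lying flat: shaft 80 x 16 mm along its x, from -40 to the tip end at +40 mm, and two barbs 42 x 14 mm that run back from the tip at 45 degrees to either side, about 70 mm over both. Origin: centre of the shaft's underside; z up. Shaft bare behind x = +3 mm. 40 g. May be absent
- arrow2: red acrylic arrow marker (bare arrow outline, 14 mm thick), lying flat: shaft 80 x 16 mm along its x, from -40 to the tip end at +40 mm, and two barbs 42 x 14 mm that run back from the tip at 45 degrees to either side, about 70 mm over both. Origin: centre of the shaft's underside; z up. Shaft bare behind x = +3 mm. 40 g. May be absent
- disc1: clear acrylic disc, 52 mm across and 10 mm thick, with a clear upright boss on its centre, 22 mm across and 18 mm tall, in whose top a single dark lead bead is set (28 mm tall in all). Origin: centre of the underside; z up. 40 g. May be absent
- disc2: clear acrylic disc, 52 mm across and 10 mm thick, with a clear upright boss on its centre, 22 mm across and 18 mm tall, in whose top a single dark lead bead is set (28 mm tall in all). Origin: centre of the underside; z up. 40 g. May be absent
- broken1: broken red acrylic arrow marker (14 mm thick), lying flat: shaft 80 x 16 mm along its x, from -40 to the tip end at +40 mm, and only one barb (towards +y), 42 x 14 mm, running back from the tip at 45 degrees; the other barb has snapped off. Origin: centre of the shaft's underside; z up. Shaft bare behind x = +3 mm. 40 g. May be absent
- broken2: broken red acrylic arrow marker (14 mm thick), lying flat: shaft 80 x 16 mm along its x, from -40 to the tip end at +40 mm, and only one barb (towards +y), 42 x 14 mm, running back from the tip at 45 degrees; the other barb has snapped off. Origin: centre of the shaft's underside; z up. Shaft bare behind x = +3 mm. 40 g. May be absent
- lead_pig: squat dull grey lead pot with a lid and a small knob, 74 mm across, 80 mm tall, 2.5 kg; leave alone. Origin: centre of its underside
- caliper: stainless steel caliper 160 mm long lying on the shelf near the robot; leave alone. Origin: middle of the beam's underside; x along the beam
There are look-alikes about, which are no part of the job. What is shaped like the broken2 but green or purple is not meant.

How it is judged (in metres and radians):
On the way, in this order (a step that is already met when the one before it is completed fails the run):
1. the lock pin is drawn right out of its bore (z of pin in the frame of bore above 0.001 m), for 0.1 s.
2. the pin hangs in the bracket's notch, upright and released (distance between pin_flange and notch below 0.01 m and angle between pin's own z axis and vertical below 0.15 rad and contact force between the fingers and pin below 0.1 N and value of joint keeper below 0.3 rad), for 0.3 s.
3. the keeper frame is swung open (value of joint keeper above 1.7 rad), for 0.2 s.
4. every marker is in its own container while the keeper is still open (value of joint keeper above 1 rad and x of arrow1 in the frame of tray between -0.062 and 0.062 m and y of arrow1 in the frame of tray between -0.082 and 0.082 m and z of arrow1 in the frame of tray between -0.002 and 0.035 m and linear speed of each of arrow1, arrow2, disc1, disc2, broken1, broken2 below 0.05 m/s and x of arrow2 in the frame of tray between -0.062 and 0.062 m and y of arrow2 in the frame of tray between -0.082 and 0.082 m and z of arrow2 in the frame of tray between -0.002 and 0.035 m and horizontal distance between each of disc1, disc2 and dish below 0.072 m and z of disc1 in the frame of dish between -0.002 and 0.03 m and z of disc2 in the frame of dish between -0.002 and 0.03 m and x of broken1 in the frame of crate between -0.066 and 0.066 m and y of broken1 in the frame of crate between -0.066 and 0.066 m and z of broken1 in the frame of crate between -0.002 and 0.055 m and x of broken2 in the frame of crate between -0.066 and 0.066 m and y of broken2 in the frame of crate between -0.066 and 0.066 m and z of broken2 in the frame of crate between -0.002 and 0.055 m), for 0.2 s.
At the end, for the whole second after the job is handed in: Pin hangs released in the notch (flange within 10 mm of the seat, tilt under 0.15 rad), keeper shut (under 0.1 rad), every marker present at rest inside its own container: whole arrows in the tray (origin under 35 mm up), discs in the dish (under 30 mm), broken arrows in the crate (under 55 mm) (distance between pin_flange and notch below 0.01 m and angle between pin's own z axis and vertical below 0.15 rad and contact force between the fingers and pin below 0.1 N and value of joint keeper below 0.1 rad and x of arrow1 in the frame of tray between -0.062 and 0.062 m and y of arrow1 in the frame of tray between -0.082 and 0.082 m and z of arrow1 in the frame of tray between -0.002 and 0.035 m and linear speed of each of arrow1, arrow2, disc1, disc2, broken1, broken2 below 0.05 m/s and x of arrow2 in the frame of tray between -0.062 and 0.062 m and y of arrow2 in the frame of tray between -0.082 and 0.082 m and z of arrow2 in the frame of tray between -0.002 and 0.035 m and horizontal distance between each of disc1, disc2 and dish below 0.072 m and z of disc1 in the frame of dish between -0.002 and 0.03 m and z of disc2 in the frame of dish between -0.002 and 0.03 m and x of broken1 in the frame of crate between -0.066 and 0.066 m and y of broken1 in the frame of crate between -0.066 and 0.066 m and z of broken1 in the frame of crate between -0.002 and 0.055 m and x of broken2 in the frame of crate between -0.066 and 0.066 m and y of broken2 in the frame of crate between -0.066 and 0.066 m and z of broken2 in the frame of crate between -0.002 and 0.055 m); the robot touches nothing.
It fails at once if the lead pig is moved more than 30 mm (distance of lead_pig from where it was at the start of the episode above 0.03 m).
It fails at once if the caliper is moved more than 30 mm (distance of caliper from where it was at the start of the episode above 0.03 m).
Of arrow1, arrow2, disc1, disc2, broken1, broken2 only 4 to 6 are there at a start; the rules pass over those that are not, and their reading is None.
At some moment in a run one of arrow1, arrow2, disc1, disc2, broken1, broken2 may be knocked a few centimetres aside while the robot is not near it.
It also fails if it takes over 210 s, if anything falls off the work surface, if the arm or the gripper's body presses on something with over 40 N, if the wrist force passes 120 N, or if a joint passes its speed limit or range.

ROBOT

A 6-joint arm with a two-finger parallel gripper is mounted at the origin on the work surface. World frame = base frame: x ahead of the robot, y to its left, z up, the work surface at z = 0. Lengths are in mm, angles in rad, forces in N, time in s.
With the tool pointing down it reaches from about 350 to 775 mm from the base axis. Payload 7.3 kg.
Tool frame: the origin (TCP) lies at the centre of the arm's flange, where the gripper is bolted on; the fingertips stand 178 mm ahead of it and the grasp point (between the pads) lies 159 mm ahead of it; z points along the fingers, y is the line along which they close (so a half turn about z gives the same grasp; the last joint's range is limited). The gripper opens to 92 mm and grips with 3 to 60 N. Pads are 19 mm wide; open, the fingers measure 130 mm over their backs; the gripper's body (75 mm by 190 mm) begins 47 mm behind the grasp point.
Start: joints at [-1.286, 0.342, 1.524, -0, 1.275, -0.146], TCP at [219.258, -477.026, 404.741] pointing down, gripper open.
Joint ranges: [-2.53, 2.53], [-0.77, 2.02], [0.04, 2.7], [-1, 4.14], [0.28, 2.66], [-3.11, 3.11]. Speed limits (rad/s): [2.57, 2.57, 3.14, 3.14, 3.14, 3.14].

INTERFACE

Orientations are given as [roll, pitch, yaw] about the fixed x, y, z axes, in that order (R = Rz(yaw) Ry(pitch) Rx(roll)).
In Python, from plant import * gives the robot as it stands. The module is installed in compiled form; this text tells all that it offers.
- The arm moves only by the shell command python3 -m inch 'ROWS'. ROWS is JSON, a list of rows, each a list of 5 numbers: the shift along the tool's x, y, z in m, then the turn about the tool's z in rad, then the opening, from 0 (shut) to 1 (fully open). In form: [[tx, ty, tz, spin, claw], ...]. A call has 1 to 8 rows; each row is the pose to reach, as a shift and turn from the pose commanded when the call began, along the tool's axes at that moment; what a row does not reach only later rows make up. A row lasts 1/12 s, in which the tool goes at most 41.7 mm and 7.16 degrees, less where a joint would pass 70% of its speed; a pose out of reach is approached as far as the arm can. A call with a gripper value outside its range is refused whole. The fingers move at their own pace and stop on an object; the grip force is fixed at half the most. Time passes only in rows, so rows that repeat a pose let the fingers close. It gives the time, the measured TCP pose, the force, the opening and the grip force at its end, in the units of the state.
- get_obs(): the state, without advancing time (a new reading comes with each control period).
- capture(name): name is "scene" or "side" or "wrist"; returns a dict with "color" (384x512x3 uint8, red, green, blue), "intrinsics" (3x3 intrinsics, pixels), "distortion" ([k1, k2, p1, p2, k3] as OpenCV has them; the pictures are not rectified), "pose" (4x4, takes a point from camera to world coordinates). Camera axes: x right, y down, z forward; pixel columns grow to the right and rows downward; lengths in mm; the calibration is good to about 2 mm. A picture is of the moment at which its call begins. There is no depth.
- close_job(): hands the job in; it is judged then, once.
Trained networks look in a picture, given as the dict that the camera call returned (one of the last four; its "shot" number tells which), for a name from the list of things; names that differ only in an ending like _2 or _b are one class to them, and where a whole thing is asked for, a point or a joint stands for the part that bears it (a point fixed in the world has none). Each returns a list of dicts, best first, with "conf" (0 to 1); they miss things now and then, are a little off and sometimes report something else, mostly with a low value. They report only what shows in the picture. A call takes as long as a camera call. They do not tell look-alikes from the thing itself.
- look_for(picture, target): "rect" ([centre column, centre row, width, height] in pixels, round what is visible of it).
- trace(picture, target): "pixels" (384x512 bool, what is visible of it) and "rect" ([centre column, centre row, width, height] in pixels, round what is visible of it).
- tip_of(picture, target): "centre" ([column, row] in pixels: a listed point, or the origin of a listed thing).
The state is a dict: "time": time; "joint_positions": joint angles; "dq": joint speeds; "tau": joint torques, N m; "tool_pos": TCP position; "tcp_rot": TCP orientation; "contact_force": force on the tool from outside, world axes, zero at the start; "moment": the same for the moment, N m; "grip_width": finger opening in mm; "finger_force": force on a finger pad.
Only numpy, scipy, OpenCV 4.12 (cv2) and the standard library are available. Lean on these libraries where they do the work, as an engineer would, in place of code of your own. Each camera call takes 0.05 s, during which the arm holds its last target. There are 200 camera calls.

## Working session

There is one attempt and no reset: what is moved stays moved. The work goes in short steps, Python scripts to look and compute and a shell command to move; the robot and the scene stay as the last step left them, time stands still between calls to the robot, and variables do not carry over. Pictures are saved under pics/ and viewed, at most 14 in all, crops included, and the job is handed in when it is done.

```bash
mkdir -p pics; cat > h.py <<'E'
from plant import *
import numpy as np, cv2
from scipy.spatial.transform import Rotation as R
def save(p,n,crop=None,scale=1):
    c=p["color"][:,:,::-1]
    if crop: x0,y0,x1,y1=crop; c=c[y0:y1,x0:x1]
    cv2.imwrite("pics/"+n,cv2.resize(c,None,fx=scale,fy=scale,interpolation=cv2.INTER_CUBIC))
def ray(p,uv):
    K=np.array(p["intrinsics"],float);d=np.array(p["distortion"],float);T=np.array(p["pose"])
    n=cv2.undistortPoints(np.array(uv,float).reshape(-1,1,2),K,d).reshape(-1,2)
    r=np.c_[n,np.ones(len(n))]@T[:3,:3].T
    return T[:3,3],r
def onz(p,uv,z):
    o,r=ray(p,uv); return o+r*((z-o[2])/r[:,2])[:,None]
def tri(ps,uvs):
    A=np.zeros((3,3));b=np.zeros(3)
    for p,uv in zip(ps,uvs):
        o,r=ray(p,uv);r=r[0]/np.linalg.norm(r[0]);M=np.eye(3)-np.outer(r,r);A+=M;b+=M@o
    return np.linalg.solve(A,b)
def proj(p,X):
    T=np.linalg.inv(np.array(p["pose"]))
    rv=cv2.Rodrigues(T[:3,:3])[0]
    return cv2.projectPoints(np.array(X,float).reshape(-1,1,3),rv,T[:3,3],np.array(p["intrinsics"],float),np.array(p["distortion"],float))[0].reshape(-1,2)
def shift(target_grasp,yaw=None):
    """rows (m, rad) from current pose to grasp point (mm) with tool down"""
    o=get_obs();Rm=R.from_euler("xyz",o["tcp_rot"]).as_matrix()
    g=np.array(o["tool_pos"])+159*Rm[:,2]
    s=Rm.T@(np.array(target_grasp)-g)/1000
    return np.round(s,4)
E
cat > a.py <<'E'
from h import *
o=get_obs();print({k:np.round(v,3).tolist() for k,v in o.items()})
P={n:capture(n) for n in("scene","side")}
for n,p in P.items():
    save(p,n+"0.png",scale=1.5)
    print(n,np.round(p["pose"],2).tolist(),np.round(p["intrinsics"],0).tolist())
for t in ["turntable","keeper_hinge","keeper_handle","bore","pin","pin_flange","bracket","notch","tray","dish","crate","arrow1","disc1","broken1","lead_pig","caliper"]:
    for n,p in P.items():
        print(t,n,[(np.round(d["centre"],1).tolist(),round(d["conf"],2),np.round(onz(p,d["centre"],{"keeper_hinge":55,"bore":55,"keeper_handle":97,"pin_flange":55,"notch":65,"arrow1":5,"disc1":5,"broken1":5,"pin":7}.get(t,0))[0,:2]).tolist()) for d in tip_of(p,t)[:6]])
E
python3 a.py
```

```text
{'time': 0.0, 'joint_positions': [-1.286, 0.343, 1.525, -0.0, 1.275, -0.146], 'dq': [0.001, -0.0, 0.001, -0.001, -0.001, 0.001], 'tau': [-0.003, -43.125, -24.423, 0.072, 0.056, -0.0], 'tool_pos': [219.238, -476.886, 404.051], 'tcp_rot': [-3.14, -0.0, 0.431], 'contact_force': [0.477, 0.492, -0.618], 'moment': [0.013, -0.067, 0.036], 'finger_force': 0.0, 'grip_width': 92.281}
scene [[0.48, 0.68, -0.56, 1214.33], [0.88, -0.36, 0.32, -380.78], [0.01, -0.64, -0.77, 990.41], [0.0, 0.0, 0.0, 1.0]] [[372.0, 0.0, 257.0], [0.0, 372.0, 182.0], [0.0, 0.0, 1.0]]
side [[-0.84, -0.33, 0.43, 39.38], [-0.54, 0.52, -0.66, 820.49], [-0.01, -0.79, -0.61, 834.73], [0.0, 0.0, 0.0, 1.0]] [[498.0, 0.0, 251.0], [0.0, 498.0, 182.0], [0.0, 0.0, 1.0]]
turntable scene [([266.6, 186.9], 0.6, [524.0, 48.0])]
turntable side [([251.2, 226.3], 0.85, [532.0, 65.0]), ([273.1, 233.9], 0.3, [473.0, 59.0])]
keeper_hinge scene [([313.1, 159.7], 0.59, [532.0, 227.0])]
keeper_hinge side [([207.7, 246.9], 0.91, [544.0, 221.0]), ([286.3, 170.8], 0.6, [537.0, -115.0]), ([250.7, 340.8], 0.58, [336.0, 371.0]), ([251.2, 226.7], 0.
[... 1872 characters left out ...]
]
disc1 side [([250.5, 194.6], 0.62, [597.0, -33.0])]
broken1 scene [([299.2, 189.6], 0.67, [590.0, 138.0]), ([317.4, 234.5], 0.62, [768.0, 91.0]), ([348.6, 189.9], 0.5, [671.0, 287.0]), ([277.7, 199.9], 0.45, [594.0, 51.0]), ([200.6, 196.4], 0.2, [460.0, -169.0])]
broken1 side [([150.5, 264.5], 0.8, [653.0, 296.0]), ([212.3, 229.0], 0.79, [604.0, 128.0]), ([232.6, 215.7], 0.6, [590.0, 61.0]), ([175.0, 196.1], 0.58, [762.0, 78.0])]
lead_pig scene [([226.5, 264.1], 0.67, [724.0, -200.0])]
lead_pig side [([243.3, 151.9], 0.95, [727.0, -196.0])]
caliper scene [([188.7, 180.6], 0.48, [372.0, -178.0])]
caliper side [([347.8, 193.4], 0.95, [384.0, -180.0]), ([306.2, 175.3], 0.32, [515.0, -193.0])]
```

View pics/scene0.png

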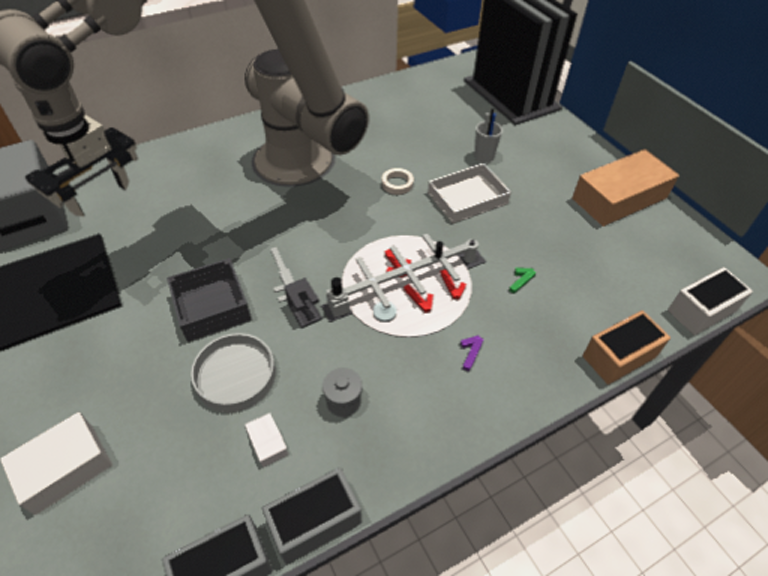

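View pics/side0.png

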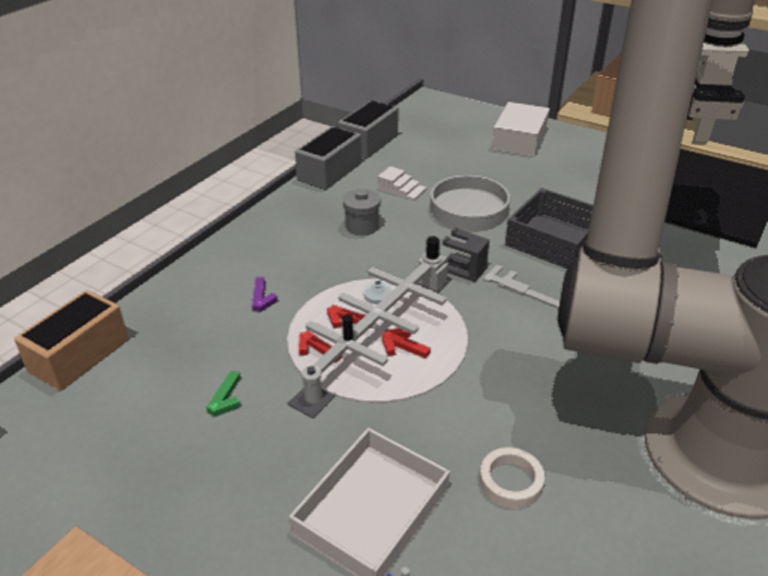

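The scene picture shows the keeper shut with the pin at (337,287)/1.5. Red arrows at about (410,280) and (452,280), and a clear disc at (385,312), lie on the plate. The green (522,278) and purple (472,350) look-alikes lie off the plate. Next I'll get a wrist view from above the bracket and pin.

```bash
r='[0.414,-0.192,0,0.431,1]'
python3 -m inch '[[0.414,-0.192,0,0.431,1],[0.414,-0.192,0,0.431,1],[0.414,-0.192,0,0.431,1],[0.414,-0.192,0,0.431,1],[0.414,-0.192,0,0.431,1],[0.414,-0.192,0,0.431,1],[0.414,-0.192,0,0.431,1],[0.414,-0.192,0,0.431,1]]'
python3 - <<'E'
from h import *
p=capture("wrist");save(p,"w1.png",scale=1.5)
o=get_obs();print(o["tool_pos"],o["tcp_rot"],np.round(p["pose"],2).tolist(),np.round(p["intrinsics"]).tolist())
Z={"keeper_hinge":55,"bore":55,"keeper_handle":97,"pin_flange":55,"notch":65,"pin":7}
for t in ["bracket","notch","pin","pin_flange","bore","keeper_handle","keeper_hinge","turntable"]:
    print(t,[(np.round(d["centre"]).tolist(),round(d["conf"],2),np.round(onz(p,d["centre"],Z.get(t,0))[0,:2]).tolist()) for d in tip_of(p,t)[:3]])
E
```

```text
time: 2.37
tool_pos: [430.1, -229.1, 405.0]
tcp_rot: [3.141, -0.0, -0.0]
contact_force: [0.9, 0.1, 1.0]
grip_width: 91.9
finger_force: 0.0
[ 433.55365973 -224.08342818  405.02965113] [-3.13857926 -0.00336237  0.00427371] [[-0.0, -0.96, -0.26, 501.05], [-1.0, 0.0, -0.0, -229.57], [0.0, 0.26, -0.96, 384.54], [0.0, 0.0, 0.0, 1.0]] [[317.0, 0.0, 262.0], [0.0, 317.0, 191.0], [0.0, 0.0, 1.0]]
bracket [([218.0, 99.0], 0.97, [508.0, -178.0])]
notch [([211.0, 98.0], 0.89, [508.0, -180.0]), ([148.0, 78.0], 0.26, [528.0, -119.0])]
pin [([160.0, 82.0], 0.8, [527.0, -113.0])]
pin_flange [([147.0, 78.0], 0.58, [528.0, -114.0])]
bore [([146.0, 77.0], 0.78, [529.0, -114.0])]
keeper_handle []
keeper_hinge []
turntable [([28.0, 76.0], 0.63, [540.0, 53.0])]
```

View pics/w1.png

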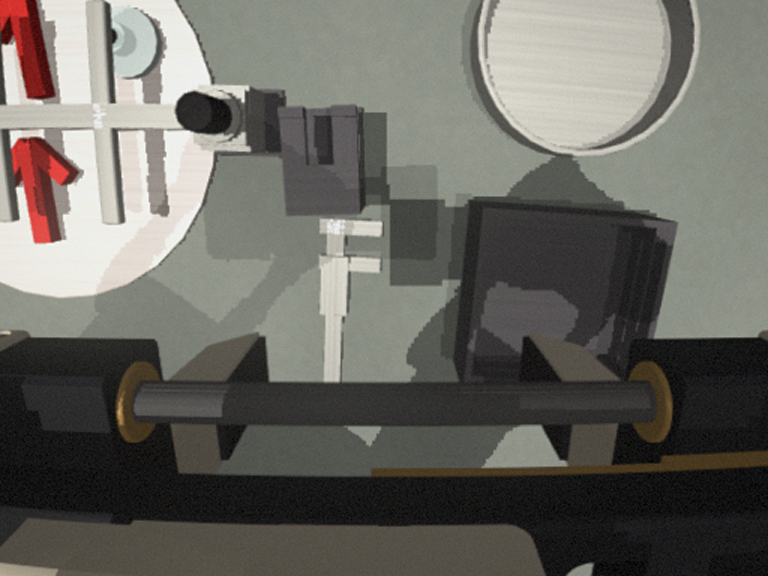

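The wrist view shows the pin grip at (205,112), the bracket plate at (322,160) with its notch opening upwards in the image (world +x), and the caliper below it. I'll centre the camera on them for a better fix.

```bash
python3 -m inch '[[0.095,-0.079,0,0.5,1],[0.095,-0.079,0,0.9,1],[0.095,-0.079,0,1.57,1],[0.095,-0.079,0,1.57,1],[0.095,-0.079,0,1.57,1],[0.095,-0.079,0,1.57,1],[0.095,-0.079,0,1.57,1],[0.095,-0.079,0,1.57,1]]'
cat > m.py <<'E'
from h import *
import sys
tg=sys.argv[2].split(",")
P=[capture(n) for n in ("wrist","scene","side")]
save(P[0],sys.argv[1]+".png",scale=1.5)
o=get_obs();print(np.round(o["tool_pos"],1),np.round(o["tcp_rot"],3))
Z={"keeper_hinge":55,"bore":55,"keeper_handle":97,"pin_flange":55,"notch":65,"pin":7}
for t in tg:
    pp=[];uv=[]
    for p in P:
        l=tip_of(p,t)
        print(t,[(np.round(d["centre"]).tolist(),round(d["conf"],2),np.round(onz(p,d["centre"],Z.get(t,0))[0,:2],1).tolist()) for d in l[:2]])
        if l: pp.append(p);uv.append(l[0]["centre"])
    if len(pp)>1: print("  tri",np.round(tri(pp,uv),1))
E
python3 m.py w2 bracket,notch,pin,pin_flange,bore,keeper_handle
```

```text
time: 3.48
tool_pos: [523.9, -153.1, 404.6]
tcp_rot: [3.141, 0.0, -0.972]
contact_force: [-0.2, -0.0, -0.1]
grip_width: 91.9
finger_force: 0.0
[ 523.8 -153.   404.7] [ 3.141  0.    -0.963]
bracket [([286.0, 152.0], 0.75, [508.6, -182.5])]
bracket [([202.0, 202.0], 0.74, [481.4, -175.3])]
bracket [([306.0, 174.0], 0.87, [518.6, -199.2]), ([209.0, 247.0], 0.57, [576.9, 178.5])]
  tri [ 506.8 -180.6   21.6]
notch [([293.0, 163.0], 0.67, [505.2, -182.3])]
notch [([197.0, 193.0], 0.89, [489.3, -186.3])]
notch [([308.0, 158.0], 0.67, [512.1, -186.7]), ([248.0, 342.0], 0.42, [334.0, 381.4])]
  tri [ 504.8 -183.8   73.8]
pin [([240.0, 191.0], 0.87, [528.4, -111.6])]
pin [([226.0, 201.0], 0.48, [518.9, -102.9])]
pin [([286.0, 188.0], 0.75, [529.1, -104.4])]
  tri [ 526.7 -106.7    9.3]
pin_flange [([238.0, 206.0], 0.62, [525.7, -109.2])]
pin_flange [([224.0, 196.0], 0.5, [529.1, -114.3])]
pin_flange [([288.0, 173.0], 0.52, [527.5, -108.1])]
  tri [ 527.1 -110.9   53.3]
bore [([238.0, 204.0], 0.88, [526.1, -111.1])]
bore [([222.0, 194.0], 0.74, [522.3, -116.0]), ([280.0, 199.0], 0.31, [626.3, 37.8])]
bore [([289.0, 170.0], 0.77, [533.1, -120.8])]
  tri [ 527.7 -114.9   61.3]
keeper_handle []
keeper_handle [([294.0, 166.0], 0.63, [555.8, 127.5])]
keeper_handle [([233.0, 211.0], 0.63, [536.1, 132.2])]
  tri [545.1 129.   88.7]
```

View pics/w2.png

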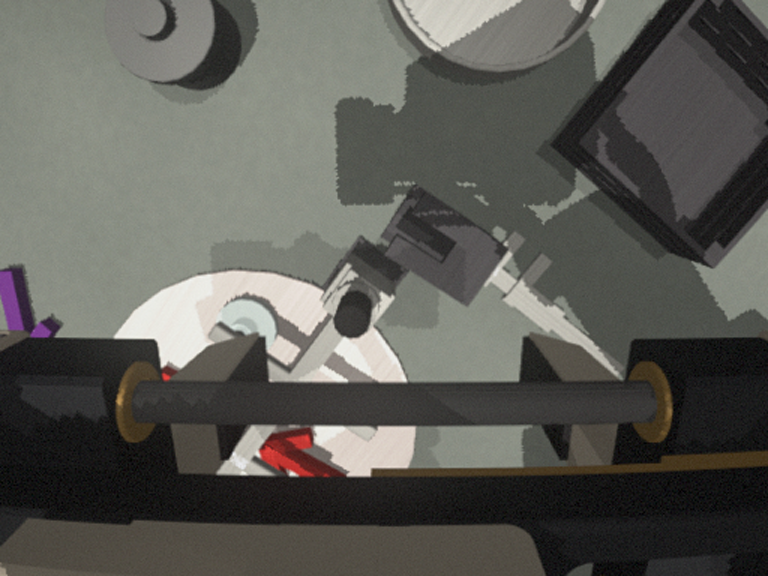

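```bash
python3 - <<'E'
import cv2
c=cv2.imread("pics/w2.png");c=c[170:350,300:540]
cv2.imwrite("pics/w2c.png",cv2.resize(c,None,fx=3.3,fy=3.3,interpolation=cv2.INTER_CUBIC))
E
```

```text
(no output)
```

View pics/w2c.png

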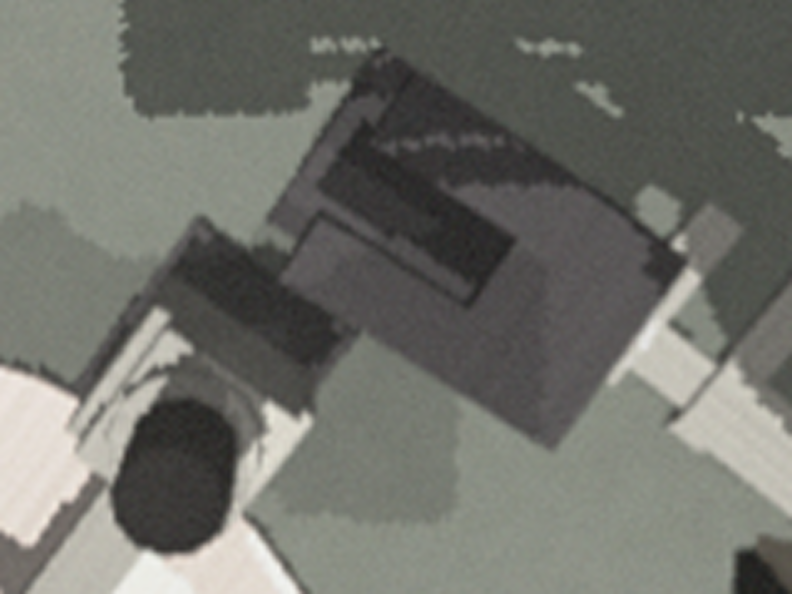

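The enlarged crop shows the notch's closed end at crop (515,240)/(470,305), the plate's back corners at (690,265)/(552,448), and the grip top at about (175,490).

```bash
python3 - <<'E'
from h import *
p=capture("wrist")
f=lambda c:[((x/3.3)+300)/1.5-.17 if 0 else ((x/3.3)+300)/1.5 for x in [c[0]]]+[((c[1]/3.3)+170)/1.5]
a=onz(p,[f(c) for c in [(515,240),(470,305),(690,265),(552,448),(385,50)]],65);print(np.round(a[:,:2],1))
d=a[2]-a[3];print("yaw est", np.arctan2(d[1],d[0])+np.pi/2)
print(onz(p,[f((175,490))],97), onz(p,[f((195,395))],61))
print(np.round(p["pose"],3))
o=get_obs();print(o["tool_pos"],o["tcp_rot"])
E
```

```text
[[ 497.4 -188.7]
 [ 496.9 -172.4]
 [ 464.3 -205.4]
 [ 464.  -157.2]
 [ 541.7 -204.8]]
yaw est 0.006315964704385557
[[ 528.9872862  -114.15511531   97.        ]] [[ 532.81944572 -122.46432162   61.        ]]
[[-8.22000e-01 -5.49000e-01 -1.51000e-01  5.64717e+02]
 [-5.70000e-01  7.93000e-01  2.16000e-01 -2.10486e+02]
 [ 1.00000e-03  2.63000e-01 -9.65000e-01  3.84256e+02]
 [ 0.00000e+00  0.00000e+00  0.00000e+00  1.00000e+00]]
[ 524.16387052 -151.93762363  404.71832227] [ 3.14154840e+00 -3.46998193e-05 -9.64379117e-01]
```

```bash
cat > s.py <<'E'
from h import *
import sys
x,y,z,yaw=map(float,sys.argv[1:5])
o=get_obs();print(np.round(o["tool_pos"],1),np.round(o["tcp_rot"],3),"width",round(o["grip_width"],1),"t",round(o["time"],2))
d=(o["tcp_rot"][2]-yaw+np.pi)%(2*np.pi)-np.pi
print("shift",shift([x,y,z]),"spin",round(d,3),"or",round(d-np.pi*np.sign(d),3),"q6",np.round(o["joint_positions"][5],2))
E
python3 s.py 528.5 -113.5 180 -1.571
```

```text
[ 524.2 -151.9  404.7] [ 3.142 -0.    -0.964] width 91.6 t 4.58
shift [-0.0291 -0.0255  0.0657] spin 0.607 or -2.535 q6 2.11
```

```bash
python3 -m inch '[[-0.0291,-0.0255,0.04,-2.535,0.7],[-0.0291,-0.0255,0.04,-2.535,0.7],[-0.0291,-0.0255,0.04,-2.535,0.7],[-0.0291,-0.0255,0.04,-2.535,0.7],[-0.0291,-0.0255,0.04,-2.535,0.7],[-0.0291,-0.0255,0.04,-2.535,0.7],[-0.0291,-0.0255,0.04,-2.535,0.7],[-0.0291,-0.0255,0.04,-2.535,0.7]]'
python3 s.py 528.5 -113.5 180 1.571
```

```text
time: 5.25
tool_pos: [528.6, -113.5, 364.7]
tcp_rot: [3.141, -0.0, 0.042]
contact_force: [0.0, 0.3, -0.2]
grip_width: 64.9
finger_force: 0.0
[ 528.6 -113.5  364.7] [ 3.141 -0.     0.042] width 64.9 t 5.25
shift [-0.0001 -0.      0.0257] spin -1.529 or 1.612 q6 1.18
```

```bash
python3 -m inch '[[0,0,0.02,-1.53,0.7],[0,0,0.02,-1.53,0.7],[0,0,0.02,-1.53,0.7],[0,0,0.02,-1.53,0.7],[0,0,0.02,-1.53,0.7],[0,0,0.02,-1.53,0.7],[0,0,0.02,-1.53,0.7],[0,0,0.02,-1.53,0.7]]'
python3 -m inch '[[0,0,0.02,-0.56,0.7],[0,0,0.02,-0.56,0.7],[0,0,0.02,-0.56,0.7],[0,0,0.02,-0.56,0.7],[0,0,0.02,-0.56,0.7],[0,0,0.02,-0.56,0.7]]'
python3 m.py w3 pin,pin_flange,bore,notch
python3 s.py 528.5 -113.5 83 1.571
```

```text
time: 5.92
tool_pos: [528.6, -113.5, 344.7]
tcp_rot: [3.141, 0.0, 1.042]
contact_force: [0.0, 1.1, -0.1]
grip_width: 64.2
finger_force: 0.0
time: 6.42
tool_pos: [528.6, -113.5, 324.7]
tcp_rot: [-3.142, 0.0, 1.598]
contact_force: [-0.7, -0.9, 0.9]
grip_width: 64.3
finger_force: 0.0
[ 528.6 -113.5  324.8] [3.141 0.    1.593]
pin [([262.0, 179.0], 0.67, [527.7, -112.1])]
pin [([227.0, 205.0], 0.6, [536.5, -108.1])]
pin [([252.0, 196.0], 0.55, [589.6, -26.9]), ([288.0, 185.0], 0.51, [533.8, -119.9])]
  tri [555.7 -89.    0.7]
pin_flange [([265.0, 194.0], 0.67, [530.6, -113.4])]
pin_flange [([139.0, 205.0], 0.68, [439.2, -363.4]), ([225.0, 194.0], 0.63, [526.2, -109.4])]
pin_flange [([234.0, 217.0], 0.47, [551.5, 110.2])]
  tri [ 539.8 -174.6  -22.1]
bore []
bore [([224.0, 193.0], 0.7, [521.1, -110.5])]
bore [([286.0, 175.0], 0.95, [529.1, -100.9]), ([307.0, 175.0], 0.65, [482.9, -126.4])]
  tri [ 526.4 -107.2   54.8]
notch [([234.0, 270.0], 0.84, [505.8, -178.2])]
notch [([203.0, 192.0], 0.96, [494.7, -168.4])]
notch [([310.0, 156.0], 0.79, [510.1, -198.0])]
  tri [ 504.1 -172.9   79.4]
[ 528.5 -113.5  324.7] [3.142 0.    1.595] width 64.3 t 7.17
shift [ 0.0001 -0.0001  0.0827] spin 0.024 or -3.117 q6 -0.38
```

View pics/w3.png

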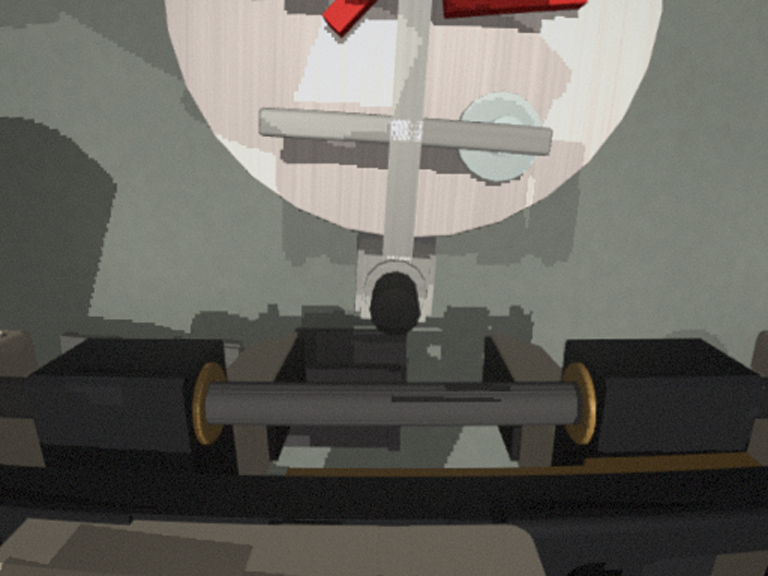

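The wrist view shows the grip at (395,303), centred between the fingers. I'll descend, grip and draw the pin.

```bash
python3 -m inch '[[0.001,0.001,0.04,0.024,0.7],[0.001,0.001,0.07,0.024,0.7],[0.001,0.001,0.0827,0.024,0.7],[0.001,0.001,0.0827,0.024,0.7],[0.001,0.001,0.0827,0.024,0],[0.001,0.001,0.0827,0.024,0],[0.001,0.001,0.0827,0.024,0],[0.001,0.001,0.0827,0.024,0]]'
python3 -m inch '[[0,0,0,0,0],[0,0,0,0,0],[0,0,0,0,0],[0,0,-0.02,0,0],[0,0,-0.04,0,0],[0,0,-0.06,0,0],[0,0,-0.08,0,0],[0,0,-0.08,0,0]]'
python3 m.py w4 pin,pin_flange
python3 s.py 507.5 -181.5 163 1.571
```

```text
time: 7.83
tool_pos: [529.9, -112.7, 243.4]
tcp_rot: [3.139, 0.001, 1.572]
contact_force: [-0.4, 0.8, 0.2]
grip_width: 42.5
finger_force: 0.0
time: 8.5
tool_pos: [530.3, -112.7, 325.8]
tcp_rot: [3.135, 0.002, 1.572]
contact_force: [0.7, 0.1, -1.4]
grip_width: 23.3
finger_force: 30.0
[ 529.2 -112.4  321.2] [-3.141 -0.     1.571]
pin [([261.0, 208.0], 0.91, [531.3, -141.9]), ([323.0, 89.0], 0.27, [587.1, -28.7])]
pin [([224.0, 187.0], 0.36, [461.8, -85.7]), ([156.0, 250.0], 0.36, [587.4, -367.7])]
pin [([233.0, 211.0], 0.6, [599.0, 47.5]), ([288.0, 160.0], 0.53, [590.2, -222.8])]
  tri [548.2 -66.2  32.9]
pin_flange [([262.0, 233.0], 0.84, [531.5, -148.6])]
pin_flange [([223.0, 181.0], 0.56, [473.2, -88.9])]
pin_flange [([289.0, 151.0], 0.73, [576.5, -199.9])]
  tri [ 530.4 -113.6  125.5]
[ 529.4 -112.5  321.2] [-3.14  -0.     1.571] width 23.3 t 8.95
shift [-0.0691 -0.0217 -0.0008] spin 0.0 or -3.141 q6 -0.35
```

```bash
python3 -m inch '[[-0.02,-0.006,0,0,0],[-0.05,-0.016,0,0,0],[-0.068,-0.0219,0,0,0],[-0.068,-0.0219,0,0,0],[-0.068,-0.0219,0.02,0,0],[-0.068,-0.0219,0.02,0,0]]'
python3 - <<'E'
from h import *
p=capture("wrist");save(p,"w5.png",crop=(170,170,370,320),scale=4)
o=get_obs();print(o["tool_pos"],o["tcp_rot"])
for t in("notch","pin_flange","pin"):print(t,[(d["centre"],d["conf"]) for d in tip_of(p,t)[:2]])
t=np.array(o["tool_pos"]);g=[t[0],t[1]-1]
print(proj(p,[[*g,65],[506.3,-181.5,65],[497,-172.5,65],[497,-190.5,65],[534,-172.5,65],[534,-190.5,65]]).round(1).tolist())
E
```

```text
time: 9.45
tool_pos: [506.9, -180.2, 299.4]
tcp_rot: [-3.137, -0.002, 1.571]
contact_force: [-1.2, 1.7, -2.4]
grip_width: 23.7
finger_force: 30.0
[ 507.16983831 -179.96836081  300.45230386] [-3.13777451e+00 -2.21579100e-03  1.57130647e+00]
notch [([260.9, 208.9], 0.93)]
pin_flange [([261.7, 233.9], 0.57)]
pin [([260.8, 203.3], 0.65), ([118.8, 185.7], 0.56)]
[[264.3, 209.0], [263.0, 209.8], [249.8, 197.6], [250.1, 221.6], [302.4, 197.6], [301.5, 221.6]]
```

View pics/w5.png

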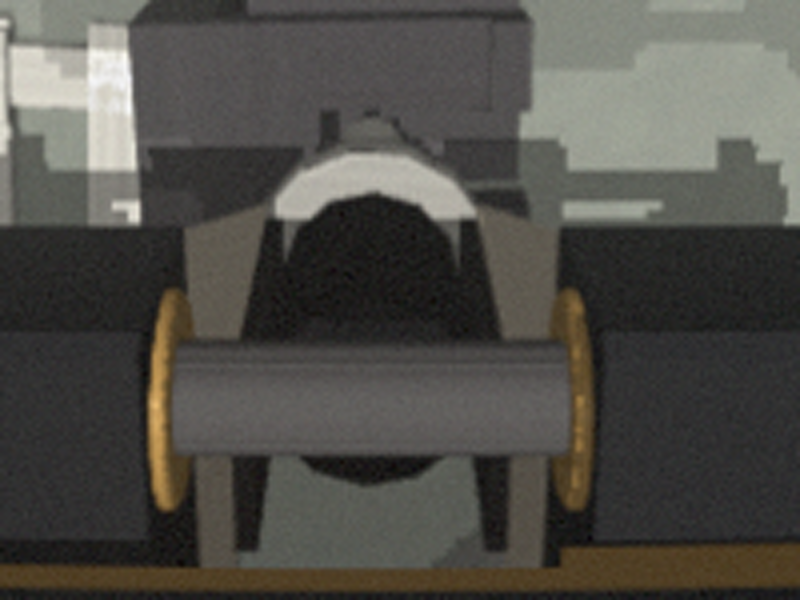

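```bash
python3 -m inch '[[0,0,0,0,0],[0,0,0,0,0],[0,0,0.008,0,0],[0,0,0.016,0,0],[0,0,0.016,0,0]]'
python3 -m inch '[[0,0,0.008,0,0],[0,0,0.016,0,0],[0,0,0.024,0,0],[0,0,0.028,0,0],[0,0,0.030,0,0],[0,0,0.030,0,0],[0,0,0.030,0,0]]'
```

```text
time: 10.07
tool_pos: [507.1, -180.2, 284.1]
tcp_rot: [-3.139, -0.001, 1.572]
contact_force: [-1.0, 0.2, -0.7]
grip_width: 23.5
finger_force: 30.0
time: 10.65
tool_pos: [507.7, -180.6, 256.0]
tcp_rot: [3.141, 0.0, 1.572]
contact_force: [-0.5, 0.4, 0.0]
grip_width: 23.5
finger_force: 30.0
```

No contact on the way in, so the shank is in the notch. I'll go on down to the seat.

```bash
python3 -m inch '[[0,0,0.0015,0,0],[0,0,0.003,0,0],[0,0,0.003,0,0],[0,0,0.003,0,0]]'
python3 -m inch '[[0,0,0.001,0,0],[0,0,0.001,0,0],[0,0,0.001,0,0]]'
```

```text
time: 10.98
tool_pos: [507.6, -180.5, 253.1]
tcp_rot: [3.142, 0.0, 1.572]
contact_force: [-0.0, 0.5, -0.6]
grip_width: 23.3
finger_force: 30.0
time: 11.23
tool_pos: [507.7, -180.6, 252.5]
tcp_rot: [3.141, 0.0, 1.572]
contact_force: [-1.1, 0.3, 4.1]
grip_width: 23.3
finger_force: 30.0
```

```bash
python3 -m inch '[[0,0,0,0,0.15],[0,0,0,0,0.3],[0,0,0,0,0.5],[0,0,0,0,0.5],[0,0,0,0,0.5],[0,0,0,0,0.5],[0,0,-0.03,0,0.5],[0,0,-0.07,0,0.5]]'
python3 -m inch '[[0,0,-0.04,0,0.5],[0,0,-0.08,0,0.5],[0,0,-0.08,0,0.5],[0,0,-0.08,0,0.5]]'
python3 - <<'E'
from h import *
p=capture("wrist");save(p,"w6.png")
q=capture("side");save(q,"s6.png",crop=(250,120,350,195),scale=6)
for n,c in(("w",p),("s",q)):
  for t in("notch","pin_flange","pin"):print(n,t,[(np.round(d["centre"],1).tolist(),round(d["conf"],2),np.round(onz(c,d["centre"],17 if t=="pin" else 65)[0,:2],1)) for d in tip_of(c,t)[:2]])
P=[capture("scene"),q]
for t in("keeper_handle","keeper_hinge"):
  l=[tip_of(c,t) for c in P];print(t,[[(np.round(d["centre"],1).tolist(),round(d["conf"],2)) for d in x[:2]] for x in l]);print(tri(P,[x[0]["centre"] for x in l]))
E
```

```text
time: 11.9
tool_pos: [506.8, -180.1, 319.6]
tcp_rot: [-3.134, -0.004, 1.571]
contact_force: [1.6, -0.7, 0.6]
grip_width: 45.8
finger_force: 0.0
time: 12.23
tool_pos: [507.8, -180.6, 404.4]
tcp_rot: [3.137, 0.003, 1.572]
contact_force: [-0.3, -0.0, -0.8]
grip_width: 46.2
finger_force: 0.0
w notch [([257.2, 176.6], 0.76, array([ 504.1, -182.9]))]
w pin_flange [([260.8, 174.7], 0.6, array([ 507.8, -180.9]))]
w pin [([263.0, 167.2], 0.7, array([ 510.3, -182.5]))]
s notch [([206.8, 244.5], 0.75, array([544. , 224.1])), ([311.6, 157.1], 0.61, array([ 503.9, -194.1]))]
s pin_flange [([307.2, 157.9], 0.71, array([ 512.2, -184.4]))]
s pin [([306.2, 173.3], 0.62, array([ 509.7, -180.1]))]
keeper_handle [[([291.5, 161.1], 0.64)], [([233.1, 212.5], 0.91)]]
[534.27145436 133.96249459  95.51138217]
keeper_hinge [[([311.6, 162.2], 0.84)], [([208.6, 246.7], 0.75)]]
[541.54420014 217.38458027  54.69063369]
```

View pics/s6.png

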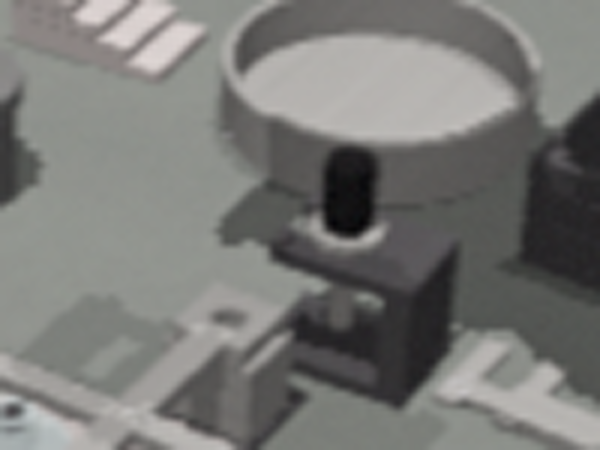

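The pin hangs upright in the notch: the grip is at crop (350,190), the flange sits on the plate and the shank shows below. The eye's bore is empty at (230,315). Next is the knob.

```bash
python3 -m inch '[[0.309,0.030,0,0.037,0.5],[0.309,0.030,0,0.037,0.5],[0.309,0.030,0,0.037,0.5],[0.309,0.030,0,0.037,0.5],[0.309,0.030,0,0.037,0.5],[0.309,0.030,0,0.037,0.5],[0.309,0.030,0,0.037,0.5],[0.309,0.030,0,0.037,0.5]]'
python3 -m inch '[[0,0,0.06,0,0.5],[0,0,0.06,0,0.5],[0,0,0.06,0,0.5]]'
python3 m.py w7 keeper_handle,keeper_hinge
python3 s.py 537.6 132 80 1.534
```

```text
time: 13.55
tool_pos: [537.1, 132.8, 402.1]
tcp_rot: [3.141, -0.002, 1.537]
contact_force: [-0.1, 0.3, -1.3]
grip_width: 46.0
finger_force: 0.0
time: 13.8
tool_pos: [536.2, 129.1, 337.8]
tcp_rot: [-3.133, 0.001, 1.536]
contact_force: [-0.6, -0.5, -0.3]
grip_width: 45.8
finger_force: 0.0
[537.9 128.3 343.2] [ 3.14  -0.     1.534]
keeper_handle [([271.0, 198.0], 0.76, [540.4, 133.1])]
keeper_handle [([295.0, 164.0], 0.88, [551.3, 137.0]), ([264.0, 178.0], 0.71, [553.7, 16.2])]
keeper_handle [([232.0, 213.0], 0.8, [534.7, 137.4]), ([255.0, 196.0], 0.58, [524.2, 60.9])]
  tri [541.9 134.9  91.9]
keeper_hinge []
keeper_hinge [([313.0, 161.0], 0.63, [535.5, 223.7])]
keeper_hinge [([208.0, 247.0], 0.98, [543.4, 221.2])]
  tri [539.7 222.6  58.7]
[537.6 128.3 343. ] [ 3.14  -0.     1.534] width 45.7 t 14.25
shift [ 0.0037 -0.0006  0.104 ] spin 0.0 or -3.141 q6 0.13
```

View pics/w7.png

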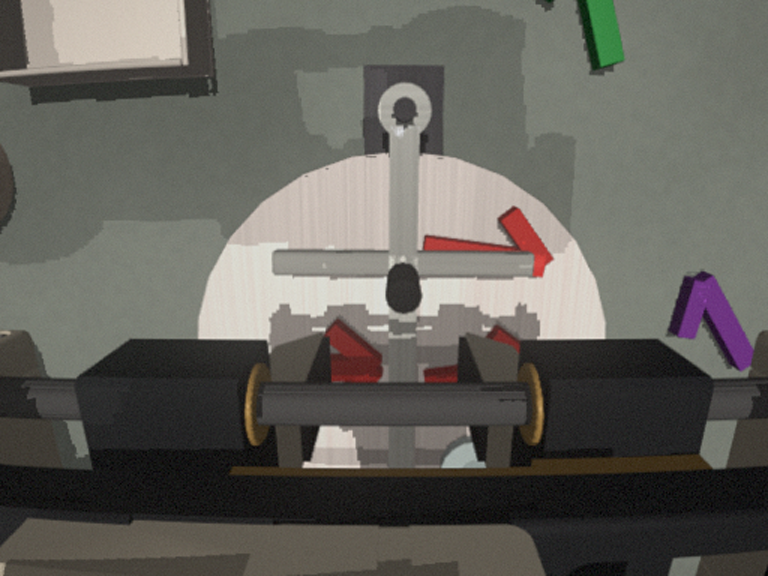

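The wrist view shows the knob at (403,290), the pivot at (405,108), red markers under the bars, and the green and purple look-alikes off the plate. I'll grip the knob and swing the keeper on a 90 mm arc.

```bash
python3 -m inch '[[0.0045,0.0005,0.04,0,0.5],[0.0045,0.0005,0.08,0,0.5],[0.0045,0.0005,0.102,0,0.5],[0.0045,0.0005,0.102,0,0.5],[0.0045,0.0005,0.102,0,0],[0.0045,0.0005,0.102,0,0],[0.0045,0.0005,0.102,0,0],[0.0045,0.0005,0.102,0,0]]'
python3 -m inch '[[0,0,0,0,0],[0,0,0,0,0],[0,0,0,0,0]]'
python3 -m inch '[[0.0001,0.0045,0,-0.05,0],[0.0004,0.009,0,-0.1,0],[0.0018,0.0179,0,-0.2,0],[0.0018,0.0179,0,-0.2,0]]'
```

```text
time: 14.92
tool_pos: [538.7, 133.0, 242.0]
tcp_rot: [3.138, -0.0, 1.535]
contact_force: [0.2, -0.2, 0.0]
grip_width: 24.1
finger_force: 0.0
time: 15.17
tool_pos: [538.5, 133.0, 241.5]
tcp_rot: [3.139, -0.0, 1.534]
contact_force: [-1.4, -0.2, 6.6]
grip_width: 17.2
finger_force: 30.0
time: 15.5
tool_pos: [557.6, 134.2, 241.4]
tcp_rot: [3.137, 0.0, 1.738]
contact_force: [0.4, 0.0, 8.6]
grip_width: 17.1
finger_force: 30.0
```

```bash
python3 -m inch '[[0.0004,0.009,0,-0.1,0],[0.0018,0.0179,0,-0.2,0],[0.004,0.0266,0,-0.3,0],[0.0071,0.035,0,-0.4,0],[0.011,0.0431,0,-0.5,0],[0.0157,0.0508,0,-0.6,0],[0.0212,0.058,0,-0.7,0],[0.0273,0.0646,0,-0.8,0]]'
python3 -m inch '[[0.0004,0.009,0,-0.1,0],[0.0018,0.0179,0,-0.2,0],[0.004,0.0266,0,-0.3,0],[0.0071,0.035,0,-0.4,0],[0.011,0.0431,0,-0.5,0],[0.0157,0.0508,0,-0.6,0],[0.0212,0.058,0,-0.7,0],[0.0273,0.0646,0,-0.8,0]]'
```

```text
time: 16.17
tool_pos: [616.2, 171.4, 241.5]
tcp_rot: [3.14, 0.003, 2.537]
contact_force: [1.6, -1.9, 6.8]
grip_width: 17.3
finger_force: 30.0
time: 16.83
tool_pos: [631.0, 240.4, 241.5]
tcp_rot: [-3.141, 0.006, -2.947]
contact_force: [4.5, 0.2, 3.4]
grip_width: 17.6
finger_force: 30.0
```

```bash
python3 -m inch '[[0.0004,0.009,0,-0.1,0],[0.0018,0.0179,0,-0.2,0],[0.004,0.0266,0,-0.3,0],[0.004,0.0266,0,-0.3,0],[0.004,0.0266,0,-0.3,0.4],[0.004,0.0266,0,-0.3,0.6],[0.004,0.0266,0,-0.3,0.6],[0.004,0.0266,0,-0.3,0.6]]'
python3 -m inch '[[0,0,-0.04,0,0.6],[0,0,-0.08,0,0.6],[0,0,-0.12,0,0.6],[0,0,-0.16,0,0.6],[0,0,-0.16,0,0.6],[0,0,-0.16,0,0.6]]'
python3 s.py 440 0 350 0
```

```text
time: 17.5
tool_pos: [620.5, 265.2, 239.6]
tcp_rot: [3.142, -0.001, -2.65]
contact_force: [-0.5, 0.6, 0.2]
grip_width: 39.9
finger_force: 0.0
time: 18.0
tool_pos: [620.8, 265.3, 403.1]
tcp_rot: [-3.14, 0.006, -2.65]
contact_force: [-0.7, -1.1, -0.8]
grip_width: 54.7
finger_force: 0.0
[620.8 265.3 403.1] [-3.14   0.006 -2.65 ] width 54.7 t 18.0
shift [ 0.285  -0.1484 -0.1073] spin -2.65 or 0.492 q6 -1.77
```

```bash
python3 s.py 533 3 281 1.571
```

```text
[620.8 265.3 403.1] [-3.14   0.006 -2.65 ] width 54.7 t 18.0
shift [ 0.202  -0.1896 -0.0378] spin 2.063 or -1.079 q6 -1.77
```

```bash
python3 -m inch '[[0.202,-0.19,-0.038,2.063,0.6],[0.202,-0.19,-0.038,2.063,0.6],[0.202,-0.19,-0.038,2.063,0.6],[0.202,-0.19,-0.038,2.063,0.6],[0.202,-0.19,-0.038,2.063,0.6],[0.202,-0.19,-0.038,2.063,0.6],[0.202,-0.19,-0.038,2.063,0.6],[0.202,-0.19,-0.038,2.063,0.6]]'
python3 s.py 533 3 281 1.571
```

```text
time: 18.67
tool_pos: [531.1, -2.0, 437.2]
tcp_rot: [-3.139, -0.002, 2.623]
contact_force: [0.5, 0.8, 0.4]
grip_width: 55.0
finger_force: 0.0
[531.1  -2.  437.2] [-3.139e+00 -2.000e-03  2.623e+00] width 55.0 t 18.67
shift [ 0.0006  0.0057 -0.0028] spin 1.052 or -2.09 q6 -1.2
```

```bash
python3 -m inch '[[0.001,0.004,-0.003,1.052,1],[0.001,0.004,-0.003,1.052,1],[0.001,0.004,-0.003,1.052,1],[0.001,0.004,-0.003,1.052,1],[0.001,0.004,-0.003,1.052,1],[0.001,0.004,-0.003,1.052,1],[0.001,0.004,-0.003,1.052,1],[0.001,0.004,-0.003,1.052,1]]'
python3 -m inch '[[0,0,0,0.05,1],[0,0,0,0.05,1]]'
python3 - <<'E'
from h import *
p=capture("wrist");save(p,"w8.png",scale=1.5)
np.savez("w8.npz",pose=p["pose"],K=p["intrinsics"],d=p["distortion"],c=p["color"])
for t in("arrow1","broken1","disc1"):print(t,[(np.round(d["centre"],1).tolist(),round(d["conf"],2),np.round(onz(p,d["centre"],5)[0,:2],1).tolist()) for d in tip_of(p,t)])
E
```

```text
time: 19.33
tool_pos: [533.5, 6.4, 439.0]
tcp_rot: [-3.138, -0.001, 1.628]
contact_force: [0.2, -0.4, -0.1]
grip_width: 92.0
finger_force: 0.0
time: 19.5
tool_pos: [533.5, 6.5, 439.1]
tcp_rot: [-3.138, -0.0, 1.582]
contact_force: [-0.4, 0.3, -0.4]
grip_width: 92.1
finger_force: 0.0
arrow1 [([218.6, 116.1], 0.82, [475.1, 62.6])]
broken1 [([441.9, 105.8], 0.91, [763.8, 81.4]), ([310.3, 55.2], 0.74, [589.1, 137.7]), ([308.6, 128.5], 0.71, [590.8, 48.2])]
disc1 [([301.5, 186.0], 0.92, [584.8, -28.4])]
```

View pics/w8.png

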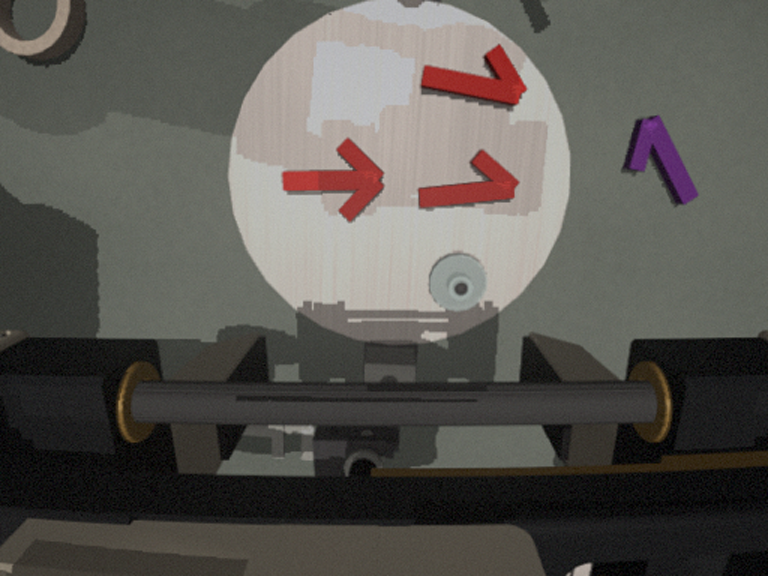

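The picture shows four markers, all on the plate:
- Whole arrow at (333,182), with both barbs. It goes in the tray.
- Broken A at (475,80) and broken B at (468,190), each red with one barb. They go in the crate.
- Disc at (457,282). It goes in the dish.

The purple one at (660,160) is off the plate and the wrong colour. I'll confirm with a crop and work out the poses.

```bash
python3 - <<'E'
from h import *
z=np.load("w8.npz");p=dict(pose=z["pose"],intrinsics=z["K"],distortion=z["d"],color=z["c"])
save(p,"w8c.png",crop=(170,0,400,215),scale=2.7)
f=lambda l:onz(p,np.array(l)/1.5,19)[:,:2]
for n,l in dict(arrow=[(283,181),(384,181)],A=[(423,77),(524,94)],B=[(420,198),(517,187)]).items():
    a=f(l);d=a[1]-a[0];u=d/np.linalg.norm(d);print(n,a.round(1).tolist(),"len",np.linalg.norm(d).round(1),"yaw",np.arctan2(d[1],d[0]).round(3),"grasp",(a[0]+26*u).round(1),"origin",(a[0]+40*u).round(1))
print("disc",onz(p,[[461/1.5,288/1.5]],33).round(1))
E
```

```text
arrow [[439.5, 57.3], [523.3, 57.9]] len 83.8 yaw 0.007 grasp [465.5  57.5] origin [479.5  57.6]
A [[553.5, 139.4], [634.5, 128.3]] len 81.8 yaw -0.137 grasp [579.3 135.9] origin [593.1 134. ]
B [[553.3, 44.3], [633.7, 54.7]] len 81.1 yaw 0.128 grasp [579.1  47.6] origin [593.   49.4]
disc [[589. -29.  33.]]
```

View pics/w8c.png

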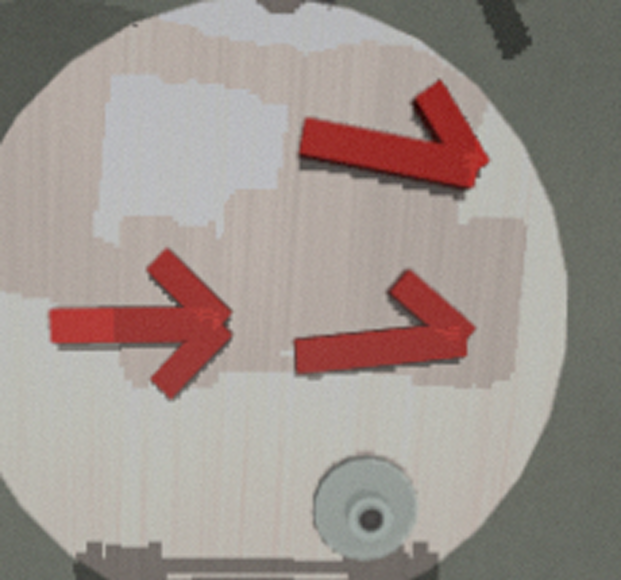

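```bash
python3 s.py 456 62 120 0
```

```text
[533.7   6.5 440.2] [-3.14  -0.     1.586] width 91.6 t 19.7
shift [ 0.0566 -0.0764  0.1614] spin 1.586 or -1.556 q6 -0.15
```

The crop confirms two barbs on the left arrow and a single barb on each of the right two. I'll start with the whole arrow.

```bash
python3 -m inch '[[0.0525,-0.069,0.12,1.586,0.55],[0.0525,-0.069,0.12,1.586,0.55],[0.0525,-0.069,0.12,1.586,0.55],[0.0525,-0.069,0.12,1.586,0.55],[0.0525,-0.069,0.12,1.586,0.55],[0.0525,-0.069,0.12,1.586,0.55],[0.0525,-0.069,0.12,1.586,0.55],[0.0525,-0.069,0.12,1.586,0.55]]'
python3 -m inch '[[0,0,0,0.585,0.55],[0,0,0,0.585,0.55],[0,0,0,0.585,0.55],[0,0,0,0.585,0.55],[0,0,0,0.585,0.55],[0,0,0,0.585,0.55]]'
python3 -m inch '[[0,0,0,0,0.55],[0,0,0,0,0.55]]'
python3 s.py 464 57.6 26 0.007
```

```text
time: 20.37
tool_pos: [463.9, 58.2, 320.8]
tcp_rot: [-3.141, 0.0, 0.58]
contact_force: [-0.6, 0.7, -0.4]
grip_width: 51.0
finger_force: 0.0
time: 20.87
tool_pos: [464.0, 58.1, 320.9]
tcp_rot: [3.142, 0.0, -0.003]
contact_force: [-0.3, -0.1, 0.9]
grip_width: 50.4
finger_force: 0.0
time: 21.03
tool_pos: [464.0, 58.1, 320.9]
tcp_rot: [3.142, 0.0, 0.003]
contact_force: [0.0, 0.6, 0.3]
grip_width: 50.6
finger_force: 0.0
[464.   58.1 320.9] [3.142e+00 0.000e+00 3.000e-03] width 50.6 t 21.03
shift [1.000e-04 5.000e-04 1.359e-01] spin -0.004 or 3.137 q6 1.53
```

```bash
python3 -m inch '[[0,0.0005,0.04,0,0.55],[0,0.0005,0.08,0,0.55],[0,0.0005,0.11,0,0.55],[0,0.0005,0.125,0,0.55],[0,0.0005,0.133,0,0.55],[0,0.0005,0.1355,0,0.55],[0,0.0005,0.1355,0,0],[0,0.0005,0.1355,0,0]]'
python3 -m inch '[[0,0,0,0,0],[0,0,0,0,0],[0,0,0,0,0],[0,0,0,0,0],[0,0,0,0,0],[0,0,0,0,0]]'
python3 -m inch '[[0,0,-0.02,0,0],[0,0,-0.05,0,0],[0,0,-0.09,0,0],[0,0,-0.12,0,0],[0,0,-0.12,0,0]]'
python3 s.py 362 250 146 0
```

```text
time: 21.7
tool_pos: [464.6, 57.6, 186.5]
tcp_rot: [3.141, -0.002, 0.0]
contact_force: [0.3, 0.0, 0.1]
grip_width: 41.7
finger_force: 0.0
time: 22.2
tool_pos: [464.2, 57.6, 186.1]
tcp_rot: [3.142, -0.001, -0.001]
contact_force: [-0.1, 0.2, 6.1]
grip_width: 15.6
finger_force: 29.8
time: 22.62
tool_pos: [465.5, 57.7, 311.0]
tcp_rot: [3.141, -0.011, -0.0]
contact_force: [2.1, 0.3, 0.7]
grip_width: 15.6
finger_force: 29.8
[465.5  57.7 311. ] [ 3.141 -0.011 -0.   ] width 15.6 t 22.62
shift [-0.1054 -0.1924  0.0048] spin -0.0 or 3.141 q6 1.53
```

```bash
python3 -m inch '[[-0.065,-0.242,-0.04,0,0],[-0.065,-0.242,-0.04,0,0],[-0.065,-0.242,-0.04,0,0],[-0.065,-0.242,-0.04,0,0],[-0.065,-0.242,-0.04,0,0],[-0.065,-0.242,-0.04,0,0],[-0.065,-0.242,-0.04,0,0],[-0.065,-0.242,-0.04,0,0]]'
python3 m.py w9 tray
python3 s.py 362 340 150 0
```

```text
time: 23.28
tool_pos: [398.1, 301.5, 345.0]
tcp_rot: [3.141, 0.0, 0.004]
contact_force: [-0.2, 0.5, -0.3]
grip_width: 15.8
finger_force: 29.8
[399.4 298.6 344.7] [ 3.14e+00  1.00e-03 -1.00e-03]
tray []
tray [([313.0, 132.0], 0.7, [364.7, 347.1])]
tray [([248.0, 340.0], 0.96, [362.0, 339.1])]
  tri [363.6 343.2   2.3]
[399.7 298.4 345.1] [ 3.141e+00  1.000e-03 -3.000e-03] width 15.9 t 23.58
shift [-0.0377 -0.0417  0.0361] spin -0.003 or 3.139 q6 2.06
```

View pics/w9.png

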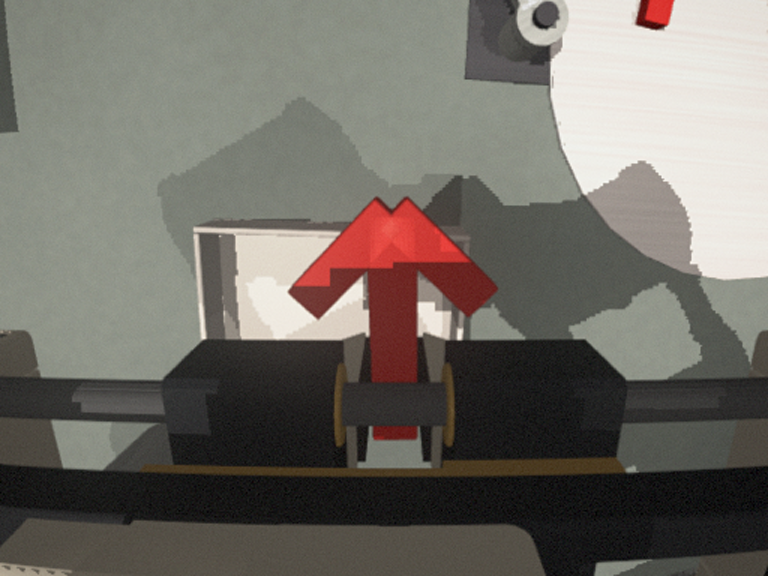

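The wrist view shows the arrow held squarely and the tray's far wall from (195,230) to (470,232), so its centre is about (362,337). I'll lower the arrow in.

```bash
python3 -m inch '[[-0.049,-0.0385,0.0,0,0],[-0.049,-0.0385,0.03,0,0],[-0.049,-0.0385,0.07,0,0],[-0.049,-0.0385,0.11,0,0],[-0.049,-0.0385,0.135,0,0],[-0.049,-0.0385,0.15,0,0],[-0.049,-0.0385,0.15,0,0]]'
python3 -m inch '[[0,0,0,0,0.2],[0,0,0,0,0.4],[0,0,0,0,0.5],[0,0,0,0,0.5],[0,0,-0.02,0,0.5],[0,0,-0.06,0,0.5],[0,0,-0.1,0,0.5],[0,0,-0.14,0,0.5]]'
python3 s.py 578 135.5 160 -0.137
```

```text
time: 24.17
tool_pos: [349.8, 336.6, 192.4]
tcp_rot: [3.138, 0.005, -0.002]
contact_force: [-0.7, -0.9, 0.0]
grip_width: 15.5
finger_force: 29.8
time: 24.83
tool_pos: [349.8, 337.9, 337.9]
tcp_rot: [-3.141, -0.001, -0.0]
contact_force: [0.2, 0.7, -0.3]
grip_width: 46.0
finger_force: 0.0
[349.8 337.9 337.9] [-3.141e+00 -1.000e-03 -0.000e+00] width 46.0 t 24.83
shift [0.2282 0.2023 0.019 ] spin 0.137 or -3.005 q6 2.18
```

```bash
python3 -m inch '[[0.228,0.2,0.0,0.137,0.55],[0.228,0.2,0.0,0.137,0.55],[0.228,0.2,0.0,0.137,0.55],[0.228,0.2,0.0,0.137,0.55],[0.228,0.2,0.0,0.137,0.55],[0.228,0.2,0.0,0.137,0.55],[0.228,0.2,0.0,0.137,0.55],[0.228,0.2,0.0,0.137,0.55]]'
python3 m.py w10 arrow1,broken1,disc1,tray
python3 s.py 578 135.5 26 -0.137
```

```text
time: 25.5
tool_pos: [581.4, 133.9, 336.4]
tcp_rot: [3.141, -0.004, -0.141]
contact_force: [-0.6, -0.5, -0.9]
grip_width: 50.4
finger_force: 0.0
[578.1 137.4 335.7] [-3.141  0.    -0.139]
arrow1 []
arrow1 []
arrow1 [([248.0, 336.0], 0.77, [366.1, 333.1]), ([253.0, 196.0], 0.6, [591.6, -36.3])]
broken1 [([92.0, 124.0], 0.98, [661.0, 295.0]), ([343.0, 156.0], 0.75, [592.7, 49.5])]
broken1 [([313.0, 236.0], 0.77, [763.2, 77.2]), ([298.0, 190.0], 0.71, [587.8, 133.6])]
broken1 [([235.0, 214.0], 0.89, [590.8, 48.7]), ([148.0, 266.0], 0.89, [659.7, 298.7])]
  tri [659.4 138.8  26.4]
disc1 [([421.0, 150.0], 0.7, [587.2, -31.0])]
disc1 [([255.0, 207.0], 0.56, [580.5, -28.3])]
disc1 [([305.0, 175.0], 0.52, [518.6, -192.0]), ([254.0, 198.0], 0.5, [585.8, -30.6])]
  tri [553.7 -61.6  23.8]
tray []
tray [([256.0, 207.0], 0.63, [583.6, -25.1]), ([314.0, 136.0], 0.52, [390.0, 336.0])]
tray [([248.0, 339.0], 0.64, [364.2, 339.4])]
  tri [ 442.4  120.7 -294. ]
[578.  138.3 335.6] [ 3.142 -0.    -0.137] width 50.6 t 26.25
shift [0.0004 0.0027 0.1506] spin -0.0 or 3.141 q6 1.81
```

View pics/w10.png

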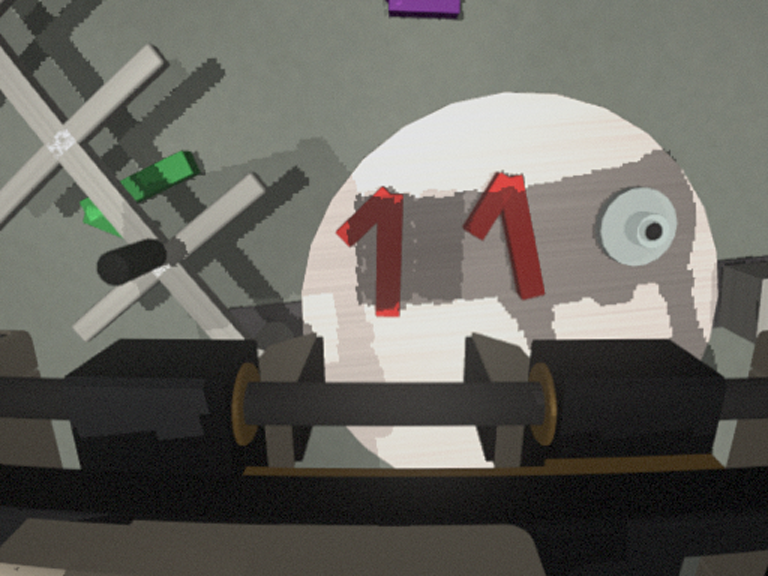

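The view shows A at (390,250) lined up between the fingers, B at (515,235), the disc at (645,225), and the keeper clear at left. The side camera reports the arrow in the tray. I'll pick A.

```bash
python3 -m inch '[[0,0.0025,0.04,0,0.55],[0,0.0025,0.08,0,0.55],[0,0.0025,0.115,0,0.55],[0,0.0025,0.135,0,0.55],[0,0.0025,0.145,0,0.55],[0,0.0025,0.15,0,0.55],[0,0.0025,0.15,0,0],[0,0.0025,0.15,0,0]]'
python3 -m inch '[[0,0,0,0,0],[0,0,0,0,0],[0,0,0,0,0],[0,0,0,0,0],[0,0,0,0,0],[0,0,0,0,0]]'
python3 -m inch '[[0,0,-0.02,0,0],[0,0,-0.06,0,0],[0,0,-0.1,0,0],[0,0,-0.14,0,0],[0,0,-0.16,0,0],[0,0,-0.16,0,0]]'
python3 s.py 430 -250 190 0
```

```text
time: 26.92
tool_pos: [578.4, 135.7, 186.8]
tcp_rot: [-3.141, -0.002, -0.138]
contact_force: [1.0, 0.2, -0.7]
grip_width: 41.6
finger_force: 0.0
time: 27.42
tool_pos: [578.0, 135.6, 186.4]
tcp_rot: [-3.141, -0.001, -0.137]
contact_force: [-1.4, 0.6, 6.0]
grip_width: 15.5
finger_force: 30.0
time: 27.92
tool_pos: [578.6, 135.8, 351.4]
tcp_rot: [-3.139, -0.01, -0.137]
contact_force: [0.2, 0.2, -1.5]
grip_width: 15.7
finger_force: 30.0
[578.6 135.8 351.4] [-3.139 -0.01  -0.137] width 15.7 t 27.92
shift [-0.096   0.4029  0.0005] spin -0.137 or 3.004 q6 1.81
```

```bash
python3 -m inch '[[-0.07,0.45,0,-0.137,0],[-0.07,0.45,0,-0.137,0],[-0.07,0.45,0,-0.137,0],[-0.07,0.45,0,-0.137,0],[-0.07,0.45,0,-0.137,0],[-0.07,0.45,0,-0.137,0],[-0.07,0.45,0,-0.137,0],[-0.07,0.45,0,-0.137,0]]'
python3 -m inch '[[0,0.1,0,0,0],[0,0.1,0,0,0],[0,0.1,0,0,0],[0,0.1,0,0,0]]'
python3 m.py w11 crate,dish
python3 s.py 398 -355 190 0
```

```text
time: 28.58
tool_pos: [481.2, -183.4, 344.6]
tcp_rot: [-3.141, 0.001, -0.0]
contact_force: [1.0, -0.7, -0.9]
grip_width: 15.8
finger_force: 30.0
time: 28.92
tool_pos: [481.7, -285.5, 344.2]
tcp_rot: [3.141, 0.001, -0.005]
contact_force: [0.0, -0.0, -1.0]
grip_width: 15.6
finger_force: 30.0
[ 482.3 -280.8  344.7] [-3.14e+00  2.00e-03 -0.00e+00]
crate []
crate [([140.0, 203.0], 0.89, [386.7, -354.4]), ([225.0, 267.0], 0.73, [728.5, -208.5])]
crate [([368.0, 161.0], 0.83, [395.7, -348.4])]
  tri [ 393.1 -351.9    1.7]
dish [([345.0, 68.0], 0.72, [587.1, -366.9])]
dish [([224.0, 196.0], 0.7, [492.1, -100.5]), ([158.0, 249.0], 0.66, [581.4, -361.8])]
dish [([312.0, 138.0], 0.76, [589.5, -371.9]), ([289.0, 172.0], 0.43, [563.0, -181.9])]
  tri [ 561.6 -231.8  130.3]
[ 482.7 -280.7  345.7] [ 3.141e+00 -0.000e+00  1.000e-03] width 15.7 t 29.37
shift [-0.0848  0.0741 -0.0033] spin 0.001 or -3.14 q6 0.91
```

View pics/w11.png

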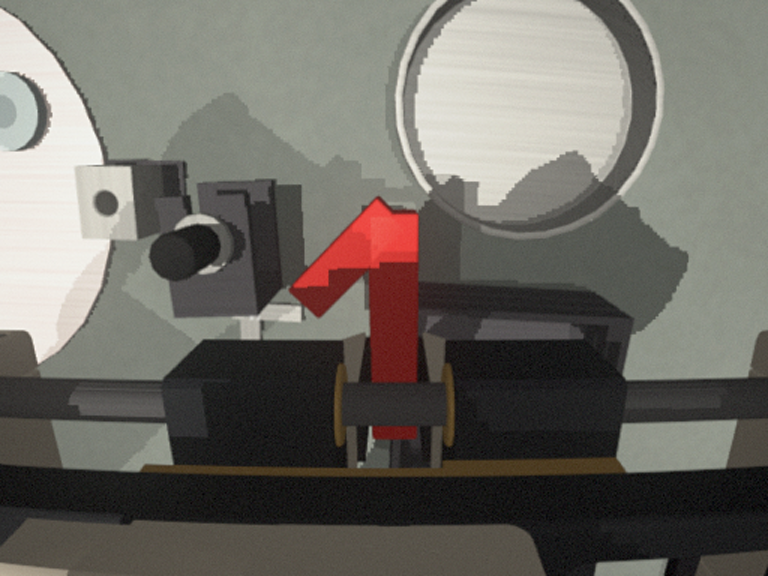

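The view shows A held with its single barb. The crate is behind it, its far wall from (420,290) to (630,320), and the dish is at (530,100). From w1's corners the crate centre is about (396,-348) with yaw -0.1. I'll place A.

```bash
python3 -m inch '[[-0.04,0.03,0,0.096,0],[-0.08,0.065,0,0.096,0],[-0.103,0.088,0,0.096,0],[-0.103,0.088,0,0.096,0],[-0.103,0.088,0.04,0.096,0],[-0.103,0.088,0.08,0.096,0],[-0.103,0.088,0.12,0.096,0],[-0.103,0.088,0.14,0.096,0]]'
python3 -m inch '[[0,0,0.008,0,0],[0,0,0.012,0,0],[0,0,0.012,0,0]]'
python3 -m inch '[[0,0,0,0,0.2],[0,0,0,0,0.32],[0,0,0,0,0.32],[0,0,0,0,0.32],[0,0,-0.02,0,0.32],[0,0,-0.06,0,0.32],[0,0,-0.1,0,0.32],[0,0,-0.14,0,0.32]]'
python3 s.py 578 47.2 170 0.128
```

```text
time: 30.03
tool_pos: [378.7, -368.2, 201.8]
tcp_rot: [-3.138, 0.003, -0.096]
contact_force: [-0.9, 1.7, -0.7]
grip_width: 15.6
finger_force: 30.0
time: 30.28
tool_pos: [379.9, -369.7, 193.8]
tcp_rot: [3.141, -0.0, -0.096]
contact_force: [-0.2, -0.1, 0.3]
grip_width: 15.9
finger_force: 30.0
time: 30.95
tool_pos: [379.1, -369.4, 335.5]
tcp_rot: [-3.141, 0.0, -0.097]
contact_force: [0.8, -1.9, -1.2]
grip_width: 29.7
finger_force: 0.0
[ 379.1 -369.4  335.5] [-3.141  0.    -0.097] width 29.7 t 30.95
shift [ 0.1578 -0.4339  0.0066] spin -0.225 or 2.917 q6 0.75
```

```bash
python3 -m inch '[[0.158,-0.434,0,-0.225,0.55],[0.158,-0.434,0,-0.225,0.55],[0.158,-0.434,0,-0.225,0.55],[0.158,-0.434,0,-0.225,0.55],[0.158,-0.434,0,-0.225,0.55],[0.158,-0.434,0,-0.225,0.55],[0.158,-0.434,0,-0.225,0.55],[0.158,-0.434,0,-0.225,0.55]]'
cat > fit.py <<'E'
from h import *
from scipy.optimize import minimize
def arrow(x,y,a,barbs=(1,)):
    s=[np.array([[-40,-8],[40,-8],[40,8],[-40,8]])]
    for b in barbs:
        d=np.array([-1,b])/2**.5;n=np.array([1,b])/2**.5;t=np.array([36.,0])
        s.append(np.array([t+7*n,t+42*d+7*n,t+42*d-7*n,t-7*n]))
    c,si=np.cos(a),np.sin(a)
    return [q@np.array([[c,si],[-si,c]])+[x,y] for q in s]
def render(p,x,y,a,barbs,z0,S=4):
    m=np.zeros((384*S,512*S),np.uint8)
    for q in arrow(x,y,a,barbs):
        for z in(z0,z0+14):pass
        pts=np.vstack([proj(p,np.c_[q,np.full(4,z)]) for z in(z0,z0+14)])
        cv2.fillConvexPoly(m,cv2.convexHull((pts*S).astype(np.int32)),255)
    return cv2.resize(m,(512,384),interpolation=cv2.INTER_AREA)/255.
def red(p):
    h=cv2.cvtColor(p["color"],cv2.COLOR_RGB2HSV);return (((h[:,:,0]<8)|(h[:,:,0]>172))&(h[:,:,1]>130)&(h[:,:,2]>40)).astype(float)
def fit(p,x0,barbs=(1,),z0=5):
    m=red(p);x0=np.array(x0,float)
    uv=proj(p,[[x0[0],x0[1],z0]])[0];w=np.zeros_like(m);cv2.circle(w,tuple(int(v) for v in uv),75,1,-1)
    n,l=cv2.connectedComponents((m*w).astype(np.uint8))
    k=[i for i in range(1,n) if (l==i).sum()>60]
    if not k:return None
    k=min(k,key=lambda i:np.linalg.norm(np.argwhere(l==i).mean(0)[::-1]-uv));m=(l==k)*1.
    f=lambda v:((render(p,v[0]*10,v[1]*10,v[2]/5,barbs,z0)-m)**2).sum()/m.sum()
    r=minimize(f,[x0[0]/10,x0[1]/10,x0[2]*5],method="Nelder-Mead",options=dict(initial_simplex=np.array([[x0[0]/10,x0[1]/10,x0[2]*5]])+np.vstack([np.zeros(3),np.eye(3)])))
    return np.round([r.x[0]*10,r.x[1]*10,r.x[2]/5],3),round(r.fun,3),int(m.sum())
E
python3 m.py w12 broken1,crate
python3 s.py 578 47.2 26 0.128
```

```text
time: 31.62
tool_pos: [523.4, -66.9, 334.3]
tcp_rot: [3.141, -0.001, 0.128]
contact_force: [0.6, -0.6, -1.1]
grip_width: 50.3
finger_force: 0.0
[523.6 -66.3 333.9] [ 3.141e+00 -1.000e-03  1.340e-01]
broken1 [([151.0, 93.0], 0.95, [592.3, 49.0]), ([498.0, 308.0], 0.62, [398.4, -376.0])]
broken1 [([318.0, 234.0], 0.78, [765.6, 94.0]), ([136.0, 203.0], 0.6, [382.5, -368.4])]
broken1 [([172.0, 195.0], 0.63, [777.9, 74.2]), ([149.0, 264.0], 0.57, [659.8, 292.6])]
  tri [700.2  85.3   2.1]
crate [([484.0, 309.0], 0.57, [395.5, -356.1])]
crate [([140.0, 202.0], 0.92, [383.3, -356.4])]
crate [([368.0, 160.0], 0.78, [397.6, -353.7])]
  tri [ 394.5 -354.1    3.8]
[522.6 -70.4 333.7] [3.141 0.    0.126] width 50.6 t 32.07
shift [ 0.0697 -0.1098  0.1486] spin -0.002 or 3.14 q6 1.17
```

```bash
python3 - <<'E'
from fit import *
p=capture("wrist");r=fit(p,[593,49.4,.128]);print(r)
print(red(p).sum(),[(d["centre"],d["conf"]) for d in tip_of(p,"disc1")],[onz(p,d["centre"],5).round(1) for d in tip_of(p,"disc1")])
x,y,a=r[0];g=[x-13*np.cos(a),y-13*np.sin(a)];print(g,shift([*g,26]),get_obs()["tcp_rot"][2]-a)
E
```

```text
(array([5.93142e+02, 4.98590e+01, 1.08000e-01]), np.float64(0.17), 2311)
2389.0 [([226.3, 104.8], 0.56)] [array([[588.8, -28.3,   5. ]])]
[np.float64(580.217742335494), np.float64(48.457727784669906)] [ 0.0719 -0.1102  0.1486] 0.01876488800633634
```

Fit agrees with the hand measurement: B is at (593,49.8), yaw about 0.11–0.13. I'll pick it.

```bash
python3 -m inch '[[0.071,-0.11,0.02,0.01,0.55],[0.071,-0.11,0.04,0.01,0.55],[0.071,-0.11,0.06,0.01,0.55],[0.071,-0.11,0.08,0.01,0.55],[0.071,-0.11,0.10,0.01,0.55],[0.071,-0.11,0.12,0.01,0.55],[0.071,-0.11,0.138,0.01,0.55],[0.071,-0.11,0.148,0.01,0.55]]'
python3 -m inch '[[0,0,0,0,0.55],[0,0,0,0,0],[0,0,0,0,0],[0,0,0,0,0],[0,0,0,0,0],[0,0,0,0,0],[0,0,0,0,0],[0,0,0,0,0]]'
python3 -m inch '[[0,0,-0.02,0,0],[0,0,-0.06,0,0],[0,0,-0.1,0,0],[0,0,-0.14,0,0],[0,0,-0.16,0,0],[0,0,-0.16,0,0]]'
python3 s.py 387 -326 190 -0.096
```

```text
time: 32.88
tool_pos: [578.8, 49.0, 183.2]
tcp_rot: [-3.141, 0.003, 0.118]
contact_force: [-0.6, 0.6, 4.7]
grip_width: 50.6
finger_force: 3.4
time: 33.55
tool_pos: [579.4, 49.2, 185.8]
tcp_rot: [3.141, -0.0, 0.119]
contact_force: [-0.8, -0.1, 2.1]
grip_width: 15.6
finger_force: 30.0
time: 34.05
tool_pos: [580.2, 49.3, 351.4]
tcp_rot: [3.14, -0.01, 0.119]
contact_force: [1.0, -0.0, -0.1]
grip_width: 15.6
finger_force: 30.0
[580.2  49.3 351.4] [ 3.14  -0.01   0.119] width 15.6 t 34.05
shift [-0.238   0.3495  0.0005] spin 0.215 or -2.927 q6 1.41
```

```bash
python3 -m inch '[[-0.239,0.352,0,0.215,0],[-0.239,0.352,0,0.215,0],[-0.239,0.352,0,0.215,0],[-0.239,0.352,0,0.215,0],[-0.239,0.352,0,0.215,0],[-0.239,0.352,0,0.215,0],[-0.239,0.352,0,0.215,0],[-0.239,0.352,0,0.215,0]]'
python3 s.py 384.5 -329 50 -0.096
```

```text
time: 34.72
tool_pos: [424.5, -248.0, 344.7]
tcp_rot: [-3.141, 0.001, -0.096]
contact_force: [0.7, -0.2, -0.9]
grip_width: 15.5
finger_force: 30.0
[ 424.5 -248.   344.7] [-3.141e+00  1.000e-03 -9.600e-02] width 15.5 t 34.72
shift [-0.0318  0.0846  0.1357] spin -0.0 or 3.141 q6 0.98
```

```bash
python3 -m inch '[[-0.032,0.0845,0,0,0],[-0.032,0.0845,0,0,0],[-0.032,0.0845,0,0,0],[-0.032,0.0845,0.03,0,0],[-0.032,0.0845,0.07,0,0],[-0.032,0.0845,0.105,0,0],[-0.032,0.0845,0.125,0,0],[-0.032,0.0845,0.137,0,0]]'
python3 -m inch '[[0,0,0,0,0],[0,0,0,0,0.2],[0,0,0,0,0.3],[0,0,0,0,0.3],[0,0,0,0,0.3],[0,0,-0.03,0,0.3],[0,0,-0.07,0,0.3],[0,0,-0.11,0,0.3]]'
python3 s.py 555 -29 180 0
```

```text
time: 35.38
tool_pos: [385.2, -326.5, 204.9]
tcp_rot: [-3.137, 0.004, -0.097]
contact_force: [-0.1, -0.2, -0.3]
grip_width: 15.9
finger_force: 30.0
time: 36.05
tool_pos: [385.7, -327.4, 320.0]
tcp_rot: [-3.141, 0.001, -0.097]
contact_force: [0.7, -1.5, 1.1]
grip_width: 27.6
finger_force: 0.0
[ 385.7 -327.4  320. ] [-3.141e+00  1.000e-03 -9.700e-02] width 27.6 t 36.05
shift [ 0.1398 -0.3132 -0.0189] spin -0.097 or 3.045 q6 0.81
```

```bash
python3 -m inch '[[0.14,-0.31,-0.03,-0.097,0.6],[0.14,-0.31,-0.03,-0.097,0.6],[0.14,-0.31,-0.03,-0.097,0.6],[0.14,-0.31,-0.03,-0.097,0.6],[0.14,-0.31,-0.03,-0.097,0.6],[0.14,-0.31,-0.03,-0.097,0.6],[0.14,-0.31,-0.03,-0.097,0.6],[0.14,-0.31,-0.03,-0.097,0.6]]'
python3 m.py w13 disc1,broken1,dish
python3 s.py 588 -29 37 0
```

```text
time: 36.72
tool_pos: [551.7, -37.6, 349.1]
tcp_rot: [3.141, -0.002, 0.001]
contact_force: [0.4, -0.6, -0.1]
grip_width: 54.8
finger_force: 0.0
[551.9 -37.1 348.7] [ 3.141e+00 -2.000e-03  6.000e-03]
disc1 [([252.0, 139.0], 0.83, [588.5, -28.1])]
disc1 [([257.0, 207.0], 0.75, [583.8, -23.0])]
disc1 [([251.0, 192.0], 0.84, [603.8, -48.0])]
  tri [592.  -29.   16.7]
broken1 []
broken1 [([149.0, 201.0], 0.68, [394.4, -328.4]), ([315.0, 235.0], 0.65, [762.8, 85.7])]
broken1 [([150.0, 266.0], 0.92, [655.0, 297.6]), ([173.0, 196.0], 0.58, [770.0, 76.6])]
  tri [593.9 -45.    1.6]
dish []
dish [([159.0, 250.0], 0.8, [586.7, -360.5])]
dish [([311.0, 137.0], 0.87, [594.5, -376.2])]
  tri [ 589.9 -361.9    8.2]
[551.  -40.7 347.9] [ 3.141e+00  0.000e+00 -1.000e-03] width 55.4 t 37.32
shift [ 0.0371 -0.0118  0.1519] spin -0.001 or 3.14 q6 1.36
```

```bash
python3 -m inch '[[0.0375,-0.0122,0.02,0,0.6],[0.0375,-0.0122,0.05,0,0.6],[0.0375,-0.0122,0.08,0,0.6],[0.0375,-0.0122,0.11,0,0.6],[0.0375,-0.0122,0.13,0,0.6],[0.0375,-0.0122,0.145,0,0.6],[0.0375,-0.0122,0.151,0,0.6],[0.0375,-0.0122,0.151,0,0.6]]'
python3 -m inch '[[0,0,0,0,0],[0,0,0,0,0],[0,0,0,0,0],[0,0,0,0,0],[0,0,0,0,0],[0,0,0,0,0],[0,0,0,0,0],[0,0,0,0,0]]'
python3 -m inch '[[0,0,-0.02,0,0],[0,0,-0.06,0,0],[0,0,-0.1,0,0],[0,0,-0.14,0,0],[0,0,-0.15,0,0],[0,0,-0.15,0,0]]'
python3 s.py 586 -358 187 0
```

```text
time: 37.98
tool_pos: [588.2, -27.9, 195.3]
tcp_rot: [-3.141, 0.003, -0.0]
contact_force: [-1.1, -0.4, -0.1]
grip_width: 55.1
finger_force: 0.0
time: 38.65
tool_pos: [588.9, -27.5, 197.4]
tcp_rot: [3.141, -0.001, 0.001]
contact_force: [-0.6, -0.4, 4.1]
grip_width: 20.9
finger_force: 30.0
time: 39.15
tool_pos: [589.3, -27.5, 350.6]
tcp_rot: [3.14, -0.008, 0.001]
contact_force: [0.4, -0.6, -0.2]
grip_width: 20.5
finger_force: 30.0
[589.3 -27.5 350.6] [ 3.14e+00 -8.00e-03  1.00e-03] width 20.5 t 39.15
shift [-0.0047  0.3302  0.005 ] spin 0.001 or -3.141 q6 1.39
```

```bash
python3 -m inch '[[-0.004,0.333,0,0,0],[-0.004,0.333,0,0,0],[-0.004,0.333,0,0,0],[-0.004,0.333,0,0,0],[-0.004,0.333,0,0,0],[-0.004,0.333,0,0,0],[-0.004,0.333,0,0,0],[-0.004,0.333,0,0,0]]'
python3 -m inch '[[0,0.008,0,0,0],[0,0.008,0,0,0]]'
python3 s.py 586 -360 42 0
```

```text
time: 39.82
tool_pos: [584.2, -362.4, 343.7]
tcp_rot: [-3.139, 0.003, 0.0]
contact_force: [0.4, -0.7, -0.1]
grip_width: 21.1
finger_force: 30.0
time: 39.98
tool_pos: [583.7, -371.7, 343.2]
tcp_rot: [-3.139, 0.004, -0.004]
contact_force: [-0.2, 0.5, -0.9]
grip_width: 20.7
finger_force: 30.0
[ 583.7 -371.7  343.2] [-3.139  0.004 -0.004] width 20.7 t 39.98
shift [ 0.0033 -0.011   0.1422] spin -0.004 or 3.138 q6 0.9
```

```bash
python3 -m inch '[[0.001,-0.008,0.03,0,0],[0.001,-0.008,0.07,0,0],[0.001,-0.008,0.105,0,0],[0.001,-0.008,0.13,0,0],[0.001,-0.008,0.142,0,0],[0.001,-0.008,0.142,0,0],[0.001,-0.008,0.142,0,0.2],[0.001,-0.008,0.142,0,0.45]]'
python3 -m inch '[[0,0,0,0,0.45],[0,0,0,0,0.45],[0,0,0,0,0.45],[0,0,-0.03,0,0.45],[0,0,-0.07,0,0.45],[0,0,-0.11,0,0.45],[0,0,-0.15,0,0.45],[0,0,-0.15,0,0.45]]'
python3 s.py 620.5 265 191 -2.65
```

```text
time: 40.65
tool_pos: [586.7, -360.4, 206.9]
tcp_rot: [3.14, -0.003, 0.001]
contact_force: [0.2, 0.4, 0.6]
grip_width: 24.3
finger_force: 0.0
time: 41.32
tool_pos: [586.7, -361.1, 365.9]
tcp_rot: [3.131, -0.014, 0.0]
contact_force: [1.1, 0.3, 0.8]
grip_width: 41.3
finger_force: 0.0
[ 586.7 -361.1  365.9] [ 3.131 -0.014  0.   ] width 41.3 t 41.32
shift [ 0.0317 -0.6279  0.0097] spin 2.65 or -0.491 q6 0.91
```

```bash
cat > chk.py <<'E'
from h import *
for n in("scene","side"):
    p=capture(n)
    for t in("arrow1","broken1","disc1","pin_flange","keeper_handle"):
        print(n,t,[(round(d["conf"],2),np.round(onz(p,d["centre"],{"pin_flange":65,"keeper_handle":97}.get(t,7))[0,:2]).tolist()) for d in tip_of(p,t)])
E
python3 chk.py
```

```text
scene arrow1 [(0.59, [369.0, 333.0])]
scene broken1 [(0.56, [666.0, 287.0]), (0.52, [392.0, -371.0]), (0.5, [768.0, 87.0]), (0.24, [370.0, 328.0])]
scene disc1 [(0.7, [381.0, -181.0]), (0.68, [581.0, -357.0])]
scene pin_flange [(0.66, [522.0, -178.0]), (0.57, [624.0, -372.0]), (0.22, [629.0, -364.0])]
scene keeper_handle [(0.86, [625.0, 270.0])]
side arrow1 [(0.84, [365.0, 335.0])]
side broken1 [(0.73, [777.0, 77.0]), (0.6, [649.0, 305.0]), (0.5, [400.0, -365.0])]
side disc1 [(0.7, [593.0, -357.0]), (0.33, [687.0, 206.0])]
side pin_flange [(0.66, [508.0, -193.0])]
side keeper_handle [(0.84, [612.0, 268.0])]
```

```bash
python3 -m inch '[[0.032,-0.55,0,-0.491,0.55],[0.032,-0.55,0,-0.491,0.55],[0.032,-0.55,0,-0.491,0.55],[0.032,-0.55,0,-0.491,0.55],[0.032,-0.55,0,-0.491,0.55],[0.032,-0.55,0,-0.491,0.55],[0.032,-0.55,0,-0.491,0.55],[0.032,-0.55,0,-0.491,0.55]]'
python3 m.py w14 arrow1,broken1,disc1,keeper_handle
python3 s.py 620.5 265 191 -2.65
```

```text
time: 42.58
tool_pos: [604.8, -25.8, 354.9]
tcp_rot: [3.141, -0.0, 0.491]
contact_force: [0.8, 0.6, -0.1]
grip_width: 50.6
finger_force: 0.0
[605.1 -24.5 354.9] [-3.141 -0.     0.497]
arrow1 []
arrow1 [([203.0, 206.0], 0.43, [498.9, -177.4]), ([312.0, 131.0], 0.4, [360.7, 346.9])]
arrow1 [([251.0, 339.0], 0.71, [358.9, 335.0]), ([165.0, 230.0], 0.2, [704.0, 187.7])]
  tri [ 399.1    5.8 -304.8]
broken1 []
broken1 [([318.0, 234.0], 0.75, [765.7, 95.8]), ([138.0, 204.0], 0.69, [390.9, -363.2])]
broken1 [([370.0, 157.0], 0.68, [397.5, -369.3])]
  tri [559.5 -36.2 106. ]
disc1 [([486.0, 310.0], 0.67, [581.9, -370.0])]
disc1 [([160.0, 252.0], 0.74, [592.7, -357.2])]
disc1 [([306.0, 170.0], 0.53, [526.0, -214.0]), ([206.0, 246.0], 0.35, [586.1, 178.8])]
  tri [ 573.6 -354.5  -48. ]
keeper_handle []
keeper_handle [([340.0, 164.0], 0.82, [619.0, 268.1])]
keeper_handle [([165.0, 233.0], 0.6, [620.2, 269.6]), ([310.0, 134.0], 0.58, [540.3, -249.4])]
  tri [619.6 268.9  96.9]
[605.1 -28.2 354.8] [3.142 0.    0.491] width 50.4 t 43.33
shift [ 0.1518 -0.2513  0.0047] spin 3.141 or -0.001 q6 0.91
```

All four markers are placed and the handle is still at about (620,267). I'll turn the wrist to the opening grasp's yaw and move over the knob.

```bash
python3 -m inch '[[0.15,-0.25,0,-3.14,0.55],[0.15,-0.25,0,-3.14,0.55],[0.15,-0.25,0,-3.14,0.55],[0.15,-0.25,0,-3.14,0.55],[0.15,-0.25,0,-3.14,0.55],[0.15,-0.25,0,-3.14,0.55],[0.15,-0.25,0,-3.14,0.55],[0.15,-0.25,0,-3.14,0.55]]'
python3 -m inch '[[0,0,0,-2.14,0.55],[0,0,0,-2.14,0.55],[0,0,0,-2.14,0.55],[0,0,0,-2.14,0.55],[0,0,0,-2.14,0.55],[0,0,0,-2.14,0.55],[0,0,0,-2.14,0.55],[0,0,0,-2.14,0.55]]'
python3 -m inch '[[0,0,0,-1.14,0.55],[0,0,0,-1.14,0.55],[0,0,0,-1.14,0.55],[0,0,0,-1.14,0.55],[0,0,0,-1.14,0.55],[0,0,0,-1.14,0.55],[0,0,0,-1.14,0.55],[0,0,0,-1.14,0.55]]'
python3 s.py 620.5 265.2 82 -2.65
python3 m.py w15 keeper_handle
```

```text
time: 44.0
tool_pos: [618.1, 270.8, 354.4]
tcp_rot: [3.142, -0.003, 1.504]
contact_force: [-0.1, -0.7, 0.0]
grip_width: 50.8
finger_force: 0.0
time: 44.67
tool_pos: [619.4, 263.4, 354.7]
tcp_rot: [-3.141, -0.0, 2.498]
contact_force: [0.1, -0.6, 0.4]
grip_width: 50.4
finger_force: 0.0
time: 45.33
tool_pos: [619.4, 263.4, 354.7]
tcp_rot: [-3.142, -0.0, -2.786]
contact_force: [-1.0, -0.5, -0.0]
grip_width: 50.9
finger_force: 0.0
[619.4 263.4 354.7] [-3.142 -0.    -2.786] width 50.9 t 45.33
shift [-0.0017  0.0013  0.1137] spin -0.136 or 3.006 q6 -1.64
[619.4 263.4 354.7] [-3.142 -0.    -2.795]
keeper_handle [([268.0, 200.0], 0.72, [619.2, 267.8])]
keeper_handle [([342.0, 165.0], 0.87, [625.7, 269.2])]
keeper_handle [([168.0, 231.0], 0.8, [617.7, 261.4])]
  tri [620.5 266.5  96.8]
```

```bash
python3 -m inch '[[-0.0017,0.0013,0.03,-0.136,0.55],[-0.0017,0.0013,0.06,-0.136,0.55],[-0.0017,0.0013,0.09,-0.136,0.55],[-0.0017,0.0013,0.105,-0.136,0.55],[-0.0017,0.0013,0.113,-0.136,0.55],[-0.0017,0.0013,0.113,-0.136,0],[-0.0017,0.0013,0.113,-0.136,0],[-0.0017,0.0013,0.113,-0.136,0]]'
python3 -m inch '[[0,0,0,0,0],[0,0,0,0,0],[0,0,0,0,0],[0,0,0,0,0]]'
python3 -m inch '[[0.0001,-0.0045,0,0.05,0],[0.0004,-0.009,0,0.1,0],[0.0018,-0.0179,0,0.2,0],[0.0018,-0.0179,0,0.2,0]]'
```

```text
time: 46.3
tool_pos: [621.0, 265.5, 243.6]
tcp_rot: [-3.141, 0.003, -2.656]
contact_force: [0.9, 0.4, -0.0]
grip_width: 34.9
finger_force: 0.0
time: 46.63
tool_pos: [620.7, 265.5, 243.0]
tcp_rot: [-3.141, 0.002, -2.656]
contact_force: [-1.3, 1.3, 4.7]
grip_width: 17.5
finger_force: 30.0
time: 46.97
tool_pos: [627.9, 247.5, 243.0]
tcp_rot: [-3.141, 0.002, -2.862]
contact_force: [-1.3, 0.4, 5.2]
grip_width: 17.3
finger_force: 30.0
```

```bash
python3 -m inch '[[0.0004,-0.009,0,0.1,0],[0.0018,-0.0179,0,0.2,0],[0.004,-0.0266,0,0.3,0],[0.0071,-0.035,0,0.4,0],[0.011,-0.0431,0,0.5,0],[0.0157,-0.0508,0,0.6,0],[0.0212,-0.058,0,0.7,0],[0.0273,-0.0646,0,0.8,0]]'
python3 -m inch '[[0.0004,-0.009,0,0.1,0],[0.0018,-0.0179,0,0.2,0],[0.004,-0.0266,0,0.3,0],[0.0071,-0.035,0,0.4,0],[0.011,-0.0431,0,0.5,0],[0.0157,-0.0508,0,0.6,0],[0.0212,-0.058,0,0.7,0],[0.0273,-0.0646,0,0.8,0]]'
python3 -m inch '[[0.0004,-0.009,0,0.1,0],[0.0018,-0.0179,0,0.2,0],[0.0018,-0.0179,0,0.2,0],[0.0018,-0.0179,0,0.2,0]]'
python3 s.py 538.5 133 82 1.534
```

```text
time: 47.63
tool_pos: [619.3, 179.2, 243.0]
tcp_rot: [3.139, 0.001, 2.622]
contact_force: [-2.6, 5.1, 5.7]
grip_width: 17.5
finger_force: 30.0
time: 48.3
tool_pos: [563.8, 137.1, 243.0]
tcp_rot: [3.138, -0.002, 1.822]
contact_force: [1.0, 10.3, 4.5]
grip_width: 17.5
finger_force: 30.0
time: 48.63
tool_pos: [546.0, 134.6, 243.0]
tcp_rot: [3.138, -0.003, 1.626]
contact_force: [1.6, 8.2, 5.0]
grip_width: 17.5
finger_force: 30.0
[546.  134.6 243. ] [ 3.138e+00 -3.000e-03  1.626e+00] width 17.5 t 48.63
shift [-0.0016 -0.0081  0.002 ] spin 0.092 or -3.049 q6 0.05
```

```bash
python3 -m inch '[[-0.0008,-0.004,0,0.046,0],[-0.0014,-0.0078,0,0.092,0],[-0.0014,-0.0078,0,0.092,0],[-0.0014,-0.0078,0,0.092,0]]'
python3 -m inch '[[0,-0.0015,0,0,0],[0,-0.0015,0,0,0],[0,-0.0015,0,0,0]]'
python3 s.py 538.5 133 82 1.534
```

```text
time: 48.97
tool_pos: [538.5, 134.0, 243.0]
tcp_rot: [3.138, -0.005, 1.535]
contact_force: [0.2, 16.0, 4.5]
grip_width: 17.6
finger_force: 30.0
time: 49.22
tool_pos: [538.0, 134.0, 243.0]
tcp_rot: [3.135, -0.005, 1.535]
contact_force: [5.3, 15.7, 0.4]
grip_width: 17.5
finger_force: 30.0
[538. 134. 243.] [ 3.135 -0.005  1.535] width 17.5 t 49.22
shift [-0.0019 -0.0005  0.002 ] spin 0.001 or -3.14 q6 0.14
```

Contact with the shut stop shows up as +x force. I'll release, retreat and check.

```bash
python3 -m inch '[[0,0.001,0,0,0.2],[0,0.001,0,0,0.35],[0,0.001,0,0,0.45],[0,0.001,0,0,0.45],[0,0.001,-0.03,0,0.45],[0,0.001,-0.07,0,0.45],[0,0.001,-0.11,0,0.45],[0,0.001,-0.15,0,0.45]]'
python3 -m inch '[[-0.1,0,0,0,0.45],[-0.15,0,0,0,0.45],[-0.15,0,0,0,0.45],[-0.15,0,0,0,0.45],[-0.15,0,0,0,0.45]]'
python3 - <<'E'
from h import *
p=capture("wrist");
for t in("keeper_handle","bore","keeper_hinge","pin_flange","notch"):print(t,[(round(d["conf"],2),np.round(onz(p,d["centre"],{"keeper_handle":97,"notch":65,"pin_flange":65}.get(t,55))[0,:2],1).tolist()) for d in tip_of(p,t)])
E
python3 chk.py
```

```text
time: 49.88
tool_pos: [537.4, 131.0, 393.2]
tcp_rot: [-3.14, 0.001, 1.535]
contact_force: [0.9, -0.0, 0.3]
grip_width: 41.4
finger_force: 0.0
time: 50.3
tool_pos: [532.1, -23.0, 391.7]
tcp_rot: [-3.141, 0.002, 1.53]
contact_force: [1.2, -0.6, 0.3]
grip_width: 41.3
finger_force: 0.0
keeper_handle []
bore [(0.75, [528.7, -113.5])]
keeper_hinge []
pin_flange [(0.78, [507.1, -180.8]), (0.36, [505.3, -180.6])]
notch [(0.55, [506.1, -179.5])]
scene arrow1 [(0.66, [464.0, -172.0]), (0.58, [350.0, 305.0]), (0.53, [401.0, -351.0]), (0.3, [499.0, 261.0])]
scene broken1 [(0.74, [666.0, 282.0]), (0.73, [770.0, 84.0]), (0.55, [398.0, -370.0]), (0.52, [404.0, -326.0])]
scene disc1 [(0.65, [587.0, -362.0])]
scene pin_flange [(0.65, [520.0, -181.0])]
scene keeper_handle [(0.75, [543.0, 130.0])]
side arrow1 [(0.56, [345.0, 299.0])]
side broken1 [(0.8, [770.0, 79.0]), (0.7, [643.0, 305.0]), (0.45, [390.0, -361.0])]
side disc1 [(0.58, [594.0, -365.0]), (0.48, [346.0, 299.0])]
side pin_flange [(0.7, [553.0, -290.0]), (0.5, [538.0, -265.0]), (0.46, [505.0, -175.0])]
side keeper_handle [(0.92, [531.0, 135.0])]
```

The keeper is shut. The arrow seems to have been knocked inside the tray, from about (365,335) to about (347,302), so I'll check that it lies within.

```bash
python3 - <<'E'
from fit import *
for n in("scene","side"):
    p=capture(n)
    print(n,[fit(p,[349,303,a],(1,-1),4) for a in(0,.5,-.5)])
    m=red(p);ys,xs=np.nonzero(m)
    w=onz(p,np.c_[xs,ys],18);k=(w[:,0]<480)&(w[:,1]>200);print(w[k].min(0).round(),w[k].max(0).round(),k.sum())
    print([ (d["rect"],d["conf"]) for d in look_for(p,"tray")[:1]])
E
```

```text
scene [(array([ 3.47882e+02,  3.00637e+02, -8.40000e-02]), np.float64(0.518), 100), (array([ 3.49162e+02,  2.99816e+02, -2.90000e-02]), np.float64(0.502), 100), (array([ 3.49632e+02,  2.98889e+02, -9.00000e-03]), np.float64(0.51), 100)]
[308. 276.  18.] [396. 323.  18.] 100
[([312.9, 129.3, 52.3, 39.7], 0.79)]
side [(array([ 3.48973e+02,  2.95935e+02, -1.18000e-01]), np.float64(0.188), 546), (array([ 3.48486e+02,  2.96911e+02, -1.36000e-01]), np.float64(0.191), 546), (array([ 3.48676e+02,  2.96708e+02, -1.12000e-01]), np.float64(0.186), 546)]
[309. 264.  18.] [388. 335.  18.] 546
[([248.5, 334.4, 105.8, 95.9], 0.76)]
```

The arrow lies flat at (349,297), about 40 mm off the tray's centre and still inside. Everything else is in place, so I'm handing in.

```bash
python3 -c "
from plant import *
print(close_job())"
```

```text
the job is handed in; nothing more can be done
None
```

I handed the job in: the pin is parked upright in the notch, the whole arrow is in the tray, the disc is in the dish, both broken arrows are in the crate, and the keeper is shut; no verdict was returned.

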